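# Load the fob carrier and click its clamps shut

## Task

Load the fob carrier for the next test run: first turn both clamp knobs at its ends anticlockwise until each clicks open, then take the white setup gauge off the carrier and stand it upright on one of its short narrow ends, free-standing in the middle of its yellow-outlined mat, and press every green fob fully home in a cutout, tab in the slot. Only then turn both knobs clockwise until each clicks past its detent and stays clamped; leave the other things on the bench where they are.

Things in the scene. Friction and masses are not known exactly. Their poses are not given: they have to be found in the camera images.
- carrier: Fixed dark bar 53 mm wide, 290 mm long, top 30 mm above the bench, with a row of four cutouts, on an aluminium bed 90 x 410 x 6 mm. Origin: centre of the underside, on the bench; y along the row, z up. On the row's line, 176 mm either side of the origin, round bosses (58 mm across, top 36 mm above the bench) carry the clamp knobs. Place and yaw differ between starts.
- pocket0 (a point): Centre of the floor (16 mm above the bench) of the head part of cutout 0 (0 to 3 towards carrier +y); axes as the carrier's. 14 mm deep: an octagon 39 mm across its flats plus a slot 19 mm wide, 19 mm long on its +y side for the tab. In the -y wall a sprung brass nose stands 4 mm in, 6.5 mm above the floor: by friction a fob stops part-way unless pushed down with some 5 to 12 N.
- pocket1 (a point): Centre of the floor (16 mm above the bench) of the head part of cutout 1 (0 to 3 towards carrier +y); axes as the carrier's. 14 mm deep: an octagon 39 mm across its flats plus a slot 19 mm wide, 19 mm long on its +y side for the tab. In the -y wall a sprung brass nose stands 4 mm in, 6.5 mm above the floor: by friction a fob stops part-way unless pushed down with some 5 to 12 N.
- pocket2 (a point): Centre of the floor (16 mm above the bench) of the head part of cutout 2 (0 to 3 towards carrier +y); axes as the carrier's. 14 mm deep: an octagon 39 mm across its flats plus a slot 19 mm wide, 19 mm long on its +y side for the tab. In the -y wall a sprung brass nose stands 4 mm in, 6.5 mm above the floor: by friction a fob stops part-way unless pushed down with some 5 to 12 N.
- pocket3 (a point): Centre of the floor (16 mm above the bench) of the head part of cutout 3 (0 to 3 towards carrier +y); axes as the carrier's. 14 mm deep: an octagon 39 mm across its flats plus a slot 19 mm wide, 19 mm long on its +y side for the tab. In the -y wall a sprung brass nose stands 4 mm in, 6.5 mm above the floor: by friction a fob stops part-way unless pushed down with some 5 to 12 N.
- fob0: Dark green key-fob, 50 g, all alike, any cutout (3 or 4 present, else None). Round head 36 mm across, 20 mm high, foot bevelled 3 mm, grey disc on top; tab 15 mm wide out to 36 mm from the origin along +x, its top 4 mm below the head's, brass patch on it. Origin: centre of the head's underside, z up. Home: origin on a cutout's floor, +x along the carrier's +y, head 6 mm proud of the carrier.
- fob1: Dark green key-fob, 50 g, all alike, any cutout (3 or 4 present, else None). Round head 36 mm across, 20 mm high, foot bevelled 3 mm, grey disc on top; tab 15 mm wide out to 36 mm from the origin along +x, its top 4 mm below the head's, brass patch on it. Origin: centre of the head's underside, z up. Home: origin on a cutout's floor, +x along the carrier's +y, head 6 mm proud of the carrier.
- fob2: Dark green key-fob, 50 g, all alike, any cutout (3 or 4 present, else None). Round head 36 mm across, 20 mm high, foot bevelled 3 mm, grey disc on top; tab 15 mm wide out to 36 mm from the origin along +x, its top 4 mm below the head's, brass patch on it. Origin: centre of the head's underside, z up. Home: origin on a cutout's floor, +x along the carrier's +y, head 6 mm proud of the carrier.
- fob3: Dark green key-fob, 50 g, all alike, any cutout (3 or 4 present, else None). Round head 36 mm across, 20 mm high, foot bevelled 3 mm, grey disc on top; tab 15 mm wide out to 36 mm from the origin along +x, its top 4 mm below the head's, brass patch on it. Origin: centre of the head's underside, z up. Home: origin on a cutout's floor, +x along the carrier's +y, head 6 mm proud of the carrier.
- gauge: White ceramic slab, blue panel on each broad face: 100 mm long (x), 62 mm wide (y), 22 mm thick (z), 300 g; origin at its centre. Starts lying flat on the carrier over the middle cutouts, length along the row, overhanging the 53 mm bar by about 4 mm on either side.
- mat: The gauge's parking mat: fixed black rubber square, 150 x 150 x 3 mm, with a yellow square outline of 105 mm; origin at the centre of its underside on the bench, z up.
- knob_left (a joint): Angle (rad) of the left (carrier +y end) clamp knob: 0 clamped, 1.3 open (end stops), growing anticlockwise seen from above. A sprung detent pulls it to 0 below 0.65 and snaps it on to 1.3 above; peak torque about 0.17 N m. The knob carries a steel clamp arm 16 mm wide, 38 to 42 mm above the bench, reaching 56 mm from its axis: over the end cutout when clamped, swung aside when open.
- knob_right (a joint): Angle (rad) of the right (carrier -y end) clamp knob: 0 clamped, 1.3 open (end stops), growing anticlockwise seen from above. A sprung detent pulls it to 0 below 0.65 and snaps it on to 1.3 above; peak torque about 0.17 N m. The knob carries a steel clamp arm 16 mm wide, 38 to 42 mm above the bench, reaching 56 mm from its axis: over the end cutout when clamped, swung aside when open.
- knob_left_grip (a point): On that knob's vertical axis, 68 mm above the bench: middle of a black grip bar 40 mm long, 14 mm thick, from 49 to 80 mm above the bench, above a disc 42 mm across. At joint 0 the bar lies along the carrier's x axis, white line at its -x end; bar and point axes turn with the knob. On the boss a green dot marks clamped, a red dot open.
- knob_right_grip (a point): On that knob's vertical axis, 68 mm above the bench: middle of a black grip bar 40 mm long, 14 mm thick, from 49 to 80 mm above the bench, above a disc 42 mm across. At joint 0 the bar lies along the carrier's x axis, white line at its -x end; bar and point axes turn with the knob. On the boss a green dot marks clamped, a red dot open.
- screwdriver: Bystander: a screwdriver about 200 mm long lying beyond the carrier; leave it where it is.
- cleaner: Bystander: a small bottle, 44 mm across, 110 mm tall; leave it where it is.
- cup: Bystander: a white cup, 70 mm across, 80 mm tall; leave it where it is.
- pen: Bystander: a red pen-like marker, 120 mm long, 12 mm thick, lying; leave it where it is.
- spacer: Bystander: a brass spacer ring, 52 mm across, 12 mm high; leave it where it is.
- block: Bystander: an aluminium block 50 x 30 x 30 mm; leave it where it is.

How it is judged:
On the way, in this order (a step that is already met when the one before it is completed fails the run):
1. both clamp knobs have clicked open (value of joint each of knob_left, knob_right above 1.15 rad), for 0.2 s.
2. the gauge stands on end on its mat and every fob present is fully home, both clamp knobs still open ((angle between gauge's own x axis and vertical below 0.08 rad or angle between gauge's own x axis and vertical above 3.0616 rad) and horizontal distance between gauge and mat below 0.045 m and z of gauge in the frame of mat between 0.05 and 0.057 m and linear speed of gauge below 0.02 m/s and ((horizontal distance between fob0 and pocket0 below 0.004 m and z of fob0 in the frame of pocket0 between -0.008 and 0.002 m and angle between fob0's own z axis and vertical below 0.08 rad) or (horizontal distance between fob0 and pocket1 below 0.004 m and z of fob0 in the frame of pocket1 between -0.008 and 0.002 m and angle between fob0's own z axis and vertical below 0.08 rad) or (horizontal distance between fob0 and pocket2 below 0.004 m and z of fob0 in the frame of pocket2 between -0.008 and 0.002 m and angle between fob0's own z axis and vertical below 0.08 rad) or (horizontal distance between fob0 and pocket3 below 0.004 m and z of fob0 in the frame of pocket3 between -0.008 and 0.002 m and angle between fob0's own z axis and vertical below 0.08 rad)) and ((horizontal distance between fob1 and pocket0 below 0.004 m and z of fob1 in the frame of pocket0 between -0.008 and 0.002 m and angle between fob1's own z axis and vertical below 0.08 rad) or (horizontal distance between fob1 and pocket1 below 0.004 m and z of fob1 in the frame of pocket1 between -0.008 and 0.002 m and angle between fob1's own z axis and vertical below 0.08 rad) or (horizontal distance between fob1 and pocket2 below 0.004 m and z of fob1 in the frame of pocket2 between -0.008 and 0.002 m and angle between fob1's own z axis and vertical below 0.08 rad) or (horizontal distance between fob1 and pocket3 below 0.004 m and z of fob1 in the frame of pocket3 between -0.008 and 0.002 m and angle between fob1's own z axis and vertical below 0.08 rad)) and ((horizontal distance between fob2 and pocket0 below 0.004 m and z of fob2 in the frame of pocket0 between -0.008 and 0.002 m and angle between fob2's own z axis and vertical below 0.08 rad) or (horizontal distance between fob2 and pocket1 below 0.004 m and z of fob2 in the frame of pocket1 between -0.008 and 0.002 m and angle between fob2's own z axis and vertical below 0.08 rad) or (horizontal distance between fob2 and pocket2 below 0.004 m and z of fob2 in the frame of pocket2 between -0.008 and 0.002 m and angle between fob2's own z axis and vertical below 0.08 rad) or (horizontal distance between fob2 and pocket3 below 0.004 m and z of fob2 in the frame of pocket3 between -0.008 and 0.002 m and angle between fob2's own z axis and vertical below 0.08 rad)) and ((horizontal distance between fob3 and pocket0 below 0.004 m and z of fob3 in the frame of pocket0 between -0.008 and 0.002 m and angle between fob3's own z axis and vertical below 0.08 rad) or (horizontal distance between fob3 and pocket1 below 0.004 m and z of fob3 in the frame of pocket1 between -0.008 and 0.002 m and angle between fob3's own z axis and vertical below 0.08 rad) or (horizontal distance between fob3 and pocket2 below 0.004 m and z of fob3 in the frame of pocket2 between -0.008 and 0.002 m and angle between fob3's own z axis and vertical below 0.08 rad) or (horizontal distance between fob3 and pocket3 below 0.004 m and z of fob3 in the frame of pocket3 between -0.008 and 0.002 m and angle between fob3's own z axis and vertical below 0.08 rad)) and value of joint each of knob_left, knob_right above 0.9 rad), for 0.2 s.
3. both clamp knobs have clicked past their detents to clamped (value of joint each of knob_left, knob_right below 0.12 rad), for 0.2 s.
At the end, for the whole second after the job is handed in: The gauge stands still on a short end within 0.08 rad of vertical, centre within 45 mm of the mat's centre; every fob present lies in a cutout, within 4 mm sideways and 2 mm in height of its floor's centre, level within 0.08 rad; both knobs are clamped, below 0.12 rad (all of step 3 and (angle between gauge's own x axis and vertical below 0.08 rad or angle between gauge's own x axis and vertical above 3.0616 rad) and horizontal distance between gauge and mat below 0.045 m and z of gauge in the frame of mat between 0.05 and 0.057 m and linear speed of each of gauge, fob0, fob1, fob2, fob3 below 0.02 m/s and ((horizontal distance between fob0 and pocket0 below 0.004 m and z of fob0 in the frame of pocket0 between -0.008 and 0.002 m and angle between fob0's own z axis and vertical below 0.08 rad) or (horizontal distance between fob0 and pocket1 below 0.004 m and z of fob0 in the frame of pocket1 between -0.008 and 0.002 m and angle between fob0's own z axis and vertical below 0.08 rad) or (horizontal distance between fob0 and pocket2 below 0.004 m and z of fob0 in the frame of pocket2 between -0.008 and 0.002 m and angle between fob0's own z axis and vertical below 0.08 rad) or (horizontal distance between fob0 and pocket3 below 0.004 m and z of fob0 in the frame of pocket3 between -0.008 and 0.002 m and angle between fob0's own z axis and vertical below 0.08 rad)) and ((horizontal distance between fob1 and pocket0 below 0.004 m and z of fob1 in the frame of pocket0 between -0.008 and 0.002 m and angle between fob1's own z axis and vertical below 0.08 rad) or (horizontal distance between fob1 and pocket1 below 0.004 m and z of fob1 in the frame of pocket1 between -0.008 and 0.002 m and angle between fob1's own z axis and vertical below 0.08 rad) or (horizontal distance between fob1 and pocket2 below 0.004 m and z of fob1 in the frame of pocket2 between -0.008 and 0.002 m and angle between fob1's own z axis and vertical below 0.08 rad) or (horizontal distance between fob1 and pocket3 below 0.004 m and z of fob1 in the frame of pocket3 between -0.008 and 0.002 m and angle between fob1's own z axis and vertical below 0.08 rad)) and ((horizontal distance between fob2 and pocket0 below 0.004 m and z of fob2 in the frame of pocket0 between -0.008 and 0.002 m and angle between fob2's own z axis and vertical below 0.08 rad) or (horizontal distance between fob2 and pocket1 below 0.004 m and z of fob2 in the frame of pocket1 between -0.008 and 0.002 m and angle between fob2's own z axis and vertical below 0.08 rad) or (horizontal distance between fob2 and pocket2 below 0.004 m and z of fob2 in the frame of pocket2 between -0.008 and 0.002 m and angle between fob2's own z axis and vertical below 0.08 rad) or (horizontal distance between fob2 and pocket3 below 0.004 m and z of fob2 in the frame of pocket3 between -0.008 and 0.002 m and angle between fob2's own z axis and vertical below 0.08 rad)) and ((horizontal distance between fob3 and pocket0 below 0.004 m and z of fob3 in the frame of pocket0 between -0.008 and 0.002 m and angle between fob3's own z axis and vertical below 0.08 rad) or (horizontal distance between fob3 and pocket1 below 0.004 m and z of fob3 in the frame of pocket1 between -0.008 and 0.002 m and angle between fob3's own z axis and vertical below 0.08 rad) or (horizontal distance between fob3 and pocket2 below 0.004 m and z of fob3 in the frame of pocket2 between -0.008 and 0.002 m and angle between fob3's own z axis and vertical below 0.08 rad) or (horizontal distance between fob3 and pocket3 below 0.004 m and z of fob3 in the frame of pocket3 between -0.008 and 0.002 m and angle between fob3's own z axis and vertical below 0.08 rad))); the robot touches nothing.
It fails at once if one of the bystanders is pushed more than 30 mm aside (distance of any of screwdriver, cleaner, cup, pen, spacer, block from where it was at the start of the episode above 0.03 m).
Of fob0, fob1, fob2, fob3 only 3 to 4 are there at a start; the rules pass over those that are not, and their reading is None.
At some moment in a run one of fob0, fob1, fob2, fob3 may be knocked a few centimetres aside while the robot is not near it.
Once in a run the grip may slacken for a moment while it holds something.
It also fails if it takes over 210 s, if anything falls off the work surface, if the arm or the gripper's body presses on something with over 40 N, if the wrist force passes 120 N, or if a joint passes its speed limit or range.

## Robot

A 6-joint arm with a two-finger parallel gripper is mounted at the origin on the work surface. World frame = base frame: x ahead of the robot, y to its left, z up, the work surface at z = 0. Lengths are in m, angles in rad, forces in N, time in s.
With the tool pointing down it reaches from about 0.35 to 0.725 m from the base axis. Payload 4.3 kg.
Tool frame: the origin (TCP) lies on the centre line of the jaws, within the pads' length; the fingertips stand 17 mm ahead of it and the grasp point (between the pads) lies 2 mm behind it; z points along the fingers, y is the line along which they close (so a half turn about z gives the same grasp; the last joint's range is limited). The gripper opens to 85 mm and grips with 20 to 120 N. Pads are 22 mm wide; open, the fingers measure 114 mm over their backs; the gripper's body (76 mm by 85 mm) begins 54 mm behind the grasp point. The pads swing forward as they close: fully open they stand 13 mm farther back than shut.
Start: joints at [-1.275, 0.377, 0.081, 1.274, 0, 1.46], TCP at [0.227, -0.528, 0.248] pointing down, gripper open.
Joint ranges: [-2.72, 2.72], [-0.84, 1.66], [-1.02, 1.22], [-1.77, 2.12], [-1.37, 1.28], [-3.14, 3.14]. Speed limits (rad/s): [2.57, 2.57, 3.14, 3.14, 3.14, 3.14].

## Interface

Orientations are given as a rotation vector (axis times angle).
In Python, from station import env gives the robot as it stands.
- The arm moves only by the tool drive_tool, never from a script. Its argument "deltas" is text: rows parted by semicolons, each of 6 numbers parted by spaces: the shift along the tool's x, y, z in cm, then the turn, a rotation vector about the tool's x, y, z in degrees. In form: dx dy dz wx wy wz; .... A call has 1 to 8 rows; each row is the pose to reach, as a shift and turn from the pose commanded when the call began, along the tool's axes at that moment; what a row does not reach only later rows make up. A row lasts 1/8 s, in which the tool goes at most 62.5 mm and 10.7 degrees, less where a joint would pass 70% of its speed; a pose out of reach is approached as far as the arm can. A call with a gripper value outside its range is refused whole. "claw" is the opening, from 0 (shut) to 1 (fully open), set as the call begins (left out, the last holds). The fingers move at their own pace and stop on an object; the grip force is fixed at half the most. Time passes only in rows, so rows that repeat a pose let the fingers close. It gives the time, the measured TCP pose, the force, the opening and the grip force at its end, in the units of the state.
- env.get_state(): the state, without advancing time (a new reading comes with each control period).
- env.grab_frame(name): name is "scene" or "top" or "wrist"; returns the picture (420x560x3 uint8, red, green, blue); there is no depth.
- env.calibration(name): a dict with "fovy" (degrees; the focal length in pixels is half the picture's height over the tangent of half this angle, whatever the lens; pixels are square), "cx", "cy" (the principal point, pixels), "k1" (the pictures are not rectified: a ray, as slopes to the right and down, at radius r is drawn at 1 + k1 r^2 times it, then the intrinsics apply), "camera_from_world" (4x4, takes a point from world to camera coordinates). Camera axes: x right, y down, z forward; pixel columns grow to the right and rows downward; lengths in m; the calibration is good to about 2 mm. A picture is of the moment at which its call begins: read the wrist's pose just before it. calibration takes no time and is no camera call; for the wrist camera it gives the pose at the moment of the call.
- env.close_job(): hands the job in; it is judged then, once.
Trained networks look in the newest picture that a camera, given by its name, has taken for a name from the list of things; names that differ only in an ending like _2 or _b are one class to them, and where a whole thing is asked for, a point or a joint stands for the part that bears it (a point fixed in the world has none). Each returns a list of dicts, best first, with "score" (0 to 1); they miss things now and then, are a little off and sometimes report something else, mostly with a low value. They report only what shows in the picture. A call takes as long as a camera call.
- env.recognise(camera, target): "point" ([row, column] in pixels, amid what is visible of it).
The state is a dict: "clock": time; "qpos": joint angles; "qd": joint speeds; "effort": joint torques, N m; "tool_pos": TCP position; "tool_rot": TCP orientation; "force": force on the tool from outside, world axes, zero at the start; "moment": the same for the moment, N m; "width": finger opening in m; "finger_force": force on a finger pad.
Only numpy, scipy, OpenCV 4.12 (cv2) and the standard library are available. Lean on these libraries where they do the work, as an engineer would, in place of code of your own. Each camera call takes 0.05 s, during which the arm holds its last target. There are 200 camera calls.

## Working session

There is one attempt and no reset: what is moved stays moved. The work goes in short steps, Python scripts to look and compute and a tool call to move; the robot and the scene stay as the last step left them, time stands still between calls to the robot, and variables do not carry over. Pictures are saved under pics/ and viewed, at most 14 in all, crops included, and the job is handed in when it is done.

Besides the shell and the picture viewer there is one more tool, called after ">>>" as name(argument=value, ...) on one line, values as JSON. drive_tool: Moves the arm, as the interface text tells. Its arguments: {"type":"object","properties":{"deltas":{"type":"string"},"claw":{"type":"number"}},"required":["deltas"]}

```bash
ls; mkdir -p pics; cat > h.py <<'E'
import numpy as np, cv2
from scipy.spatial.transform import Rotation as R
from station import env
def K(c):
    f=210/np.tan(np.radians(c["fovy"])/2); return np.array([[f,0,c["cx"]],[0,f,c["cy"]],[0,0,1.]]), np.array([c["k1"],0,0,0,0.])
def ray2(cal,rc,z):
    k,d=K(cal); p=np.array([[[rc[1],rc[0]]]],float)
    u=cv2.undistortPointsIter(p,k,d,None,None,(3,50,1e-9))[0,0] if hasattr(cv2,'undistortPointsIter') else cv2.undistortPoints(p,k,d)[0,0]
    T=np.linalg.inv(np.array(cal["camera_from_world"])); o=T[:3,3]; v=T[:3,:3]@np.array([u[0],u[1],1])
    return o+v*(z-o[2])/v[2]
def proj(cal,P):
    k,d=K(cal); T=np.array(cal["camera_from_world"]); 
    q=cv2.projectPoints(np.array(P,float).reshape(-1,1,3),cv2.Rodrigues(T[:3,:3])[0],T[:3,3],k,d)[0][:,0]
    return q[:,::-1]
def snap(cam,name=None):
    cal=env.calibration(cam); im=env.grab_frame(cam)
    if name: cv2.imwrite('pics/'+name,im[:,:,::-1])
    return cal,im
def tool():
    s=env.get_state(); return s,np.array(s["tool_pos"]),R.from_rotvec(s["tool_rot"])
def move_to(p,yaw=None):
    """delta in tool axes (cm, deg) to get TCP to p with tool down and tool y at world yaw(rad)"""
    s,t,r=tool(); d=r.inv().apply(np.array(p)-t)*100
    x=r.as_matrix()
    if yaw is None: return np.round(d,2)
    best=None
    for yy in (yaw,yaw+np.pi):
        Y=np.array([np.cos(yy),np.sin(yy),0]);Z=np.array([0,0,-1.]);X=np.cross(Y,Z)
        w=np.degrees((r.inv()*R.from_matrix(np.c_[X,Y,Z])).as_rotvec())
        if best is None or np.linalg.norm(w)<np.linalg.norm(best): best=w
    return np.round(np.r_[d,best],2)
E
python3 - <<'E'
from h import *
s=env.get_state(); print({k:np.round(v,3) for k,v in s.items()})
a,i=snap("scene","s0.png"); b,j=snap("top","t0.png")
print(a["fovy"],b["fovy"],a["k1"],b["k1"])
print(np.linalg.inv(b["camera_from_world"])[:3,3],np.linalg.inv(a["camera_from_world"])[:3,3])
for n,z in [("carrier",.03),("fob0",.02),("gauge",.052),("mat",.003),("knob_left",.08),("knob_right",.08),("screwdriver",.01),("cleaner",.1),("cup",.08),("pen",.01),("spacer",.01),("block",.03)]:
    r=env.recognise("top",n)
    print(n,[(np.round(x["point"],1).tolist(),round(x["score"],2),ray2(b,x["point"],z).round(3).tolist()) for x in r if x["score"]>.3])
E
```

```text
pics
{'clock': np.float64(0.0), 'qpos': array([-1.275,  0.378,  0.08 ,  1.274, -0.   ,  1.461]), 'qd': array([ 0.002,  0.001,  0.001,  0.   , -0.001,  0.002]), 'effort': array([-0.0000e+00, -4.6361e+01,  2.6987e+01,  2.1000e-02, -0.0000e+00,
        0.0000e+00]), 'tool_pos': array([ 0.227, -0.528,  0.247]), 'tool_rot': array([-3.075, -0.633,  0.   ]), 'force': array([-0.524, -0.261,  0.441]), 'moment': array([-0.012, -0.013,  0.014]), 'finger_force': np.float64(0.0), 'width': np.float64(0.085)}
42.733048857859615 49.45416177678091 -0.10190334820409351 -0.15175841166879406
[0.49888858 0.01076698 1.12798186] [1.18179057 0.45116306 1.04179593]
carrier [([201.2, 263.2], 0.63, [0.623, 0.052, 0.03])]
fob0 [([257.6, 349.4], 0.71, [0.485, -0.156, 0.02]), ([253.8, 244.7], 0.6, [0.496, 0.098, 0.02]), ([183.1, 439.7], 0.55, [0.667, -0.388, 0.02]), ([197.9, 261.6], 0.43, [0.633, 0.057, 0.02])]
gauge [([195.3, 287.5], 0.6, [0.635, -0.006, 0.052]), ([152.9, 209.9], 0.45, [0.739, 0.18, 0.052])]
mat [([262.7, 433.4], 0.74, [0.469, -0.37, 0.003])]
knob_left [([199.6, 209.8], 0.58, [0.622, 0.175, 0.08])]
knob_right [([185.9, 350.4], 0.82, [0.652, -0.152, 0.08])]
screwdriver [([145.9, 315.6], 0.73, [0.764, -0.079, 0.01])]
cleaner [([200.6, 147.6], 0.75, [0.619, 0.317, 0.1])]
cup [([181.5, 438.9], 0.57, [0.662, -0.364, 0.08])]
pen [([256.1, 193.7], 0.72, [0.491, 0.225, 0.01]), ([246.8, 165.1], 0.65, [0.514, 0.297, 0.01]), ([188.2, 349.0], 0.65, [0.656, -0.16, 0.01])]
spacer [([238.7, 131.2], 0.66, [0.534, 0.384, 0.01]), ([197.5, 265.3], 0.53, [0.635, 0.048, 0.01])]
block [([182.1, 437.7], 0.73, [0.668, -0.379, 0.03]), ([151.1, 209.6], 0.71, [0.749, 0.185, 0.03])]
```

View pics/t0.png

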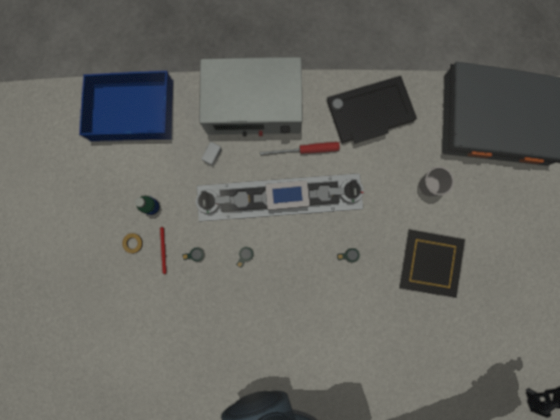

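View pics/s0.png

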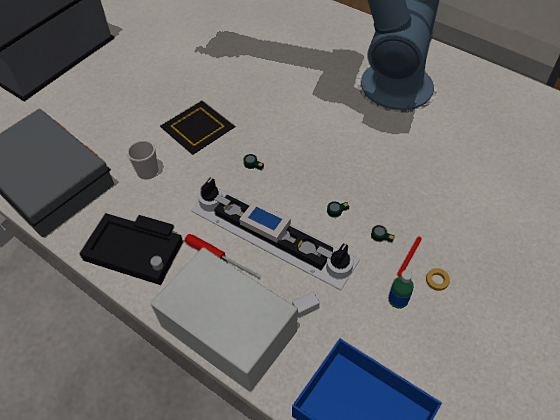

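The top view shows three fobs, at (row 255, cols 197, 246 and 351). The carrier runs from col 208 to col 350, with the gauge at (195,287) and the mat at (263,433). The scene view agrees. Next I'll move the wrist over for a closer look.

```bash
python3 - <<'E'
from h import *
print(move_to([.46,-.02,.40],1.66)); s,t,r=tool(); print(r.as_matrix().round(2)); c=np.linalg.inv(env.calibration("wrist")["camera_from_world"]); print(c.round(3), env.calibration("wrist")["fovy"])
E
```

```text
[ 4.148e+01 -3.751e+01 -1.517e+01  1.000e-02 -0.000e+00  1.814e+01]
[[ 0.92  0.39  0.  ]
 [ 0.39 -0.92 -0.  ]
 [-0.    0.   -1.  ]]
[[ 0.396 -0.873 -0.283  0.299]
 [-0.918 -0.377 -0.122 -0.497]
 [ 0.     0.309 -0.951  0.373]
 [ 0.     0.     0.     1.   ]] 70.9113336809083
```

>>> drive_tool(deltas="6 -5 -4 0 0 5;12 -10 -6 0 0 8;18 -15 -8 0 0 10;23 -20 -10 0 0 12;28 -25 -12 0 0 14;33 -30 -13 0 0 16;38 -34 -14 0 0 18;41.5 -37.5 -15 0 0 18")

```text
clock: 1.7
tool_pos: [0.4287, -0.0912, 0.3834]
tool_rot: [3.138, 0.143, 0.002]
force: [0.6, -1.2, 0.3]
width: 0.0856
finger_force: 0.0
```

```bash
python3 - <<'E'
from h import *
s,t,r=tool(); print(s["clock"],t,s["qpos"])
a,i=snap("wrist","w1.png")
for n,z in [("carrier",.03),("fob0",.02),("gauge",.052),("mat",.003),("knob_left_grip",.08),("knob_right_grip",.08)]:
    q=env.recognise("wrist",n)
    print(n,[(np.round(x["point"],1).tolist(),round(x["score"],2),ray2(a,x["point"],z).round(3).tolist()) for x in q if x["score"]>.3])
E
```

```text
1.7 [ 0.4287034  -0.09124122  0.38343537] [-3.54534657e-01  9.54686154e-02  6.21958177e-02  1.53625478e+00
 -1.38429296e-04  2.69586910e+00]
carrier [([39.4, 212.9], 0.73, [0.601, 0.026, 0.03])]
fob0 [([127.0, 327.6], 0.89, [0.497, -0.155, 0.02]), ([116.1, 169.0], 0.81, [0.49, 0.095, 0.02]), ([105.4, 92.6], 0.78, [0.495, 0.213, 0.02])]
gauge [([17.7, 236.1], 0.63, [0.625, -0.009, 0.052])]
mat []
knob_left_grip [([6.9, 97.3], 0.83, [0.614, 0.158, 0.08])]
knob_right_grip [([16.1, 343.7], 0.74, [0.632, -0.148, 0.08])]
```

View pics/w1.png

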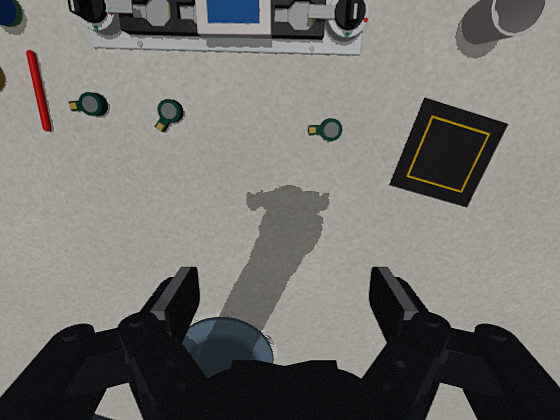

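The wrist view shows the fobs at (127,328), (112,170) and (103,92), each with its brass tab visible, and the mat centre near (152,448). The carrier is only partly in view at the top. I'll go further forward.

>>> drive_tool(deltas="4 -4 0 0 0 0;9 -9 -1 0 0 0;9 -9 -1 0 0 0;9 -9 -1 0 0 0")

```text
clock: 2.55
tool_pos: [0.5095, 0.0036, 0.3922]
tool_rot: [3.138, 0.142, -0.002]
force: [0.6, 0.4, -0.2]
width: 0.0857
finger_force: 0.0
```

```bash
python3 - <<'E'
from h import *
s,t,r=tool(); print(s["clock"],t)
a,i=snap("wrist","w2.png")
for n,z in [("carrier",.03),("fob0",.02),("gauge",.052),("mat",.003),("knob_left_grip",.08),("knob_right_grip",.08)]:
    q=env.recognise("wrist",n)
    print(n,[(np.round(x["point"],1).tolist(),round(x["score"],2),ray2(a,x["point"],z).round(3).tolist()) for x in q if x["score"]>.3])
E
```

```text
2.55 [0.50947037 0.00358474 0.39222553]
carrier [([79.8, 256.6], 0.7, [0.635, 0.056, 0.03])]
fob0 [([158.8, 155.1], 0.97, [0.499, 0.218, 0.02]), ([182.4, 376.2], 0.94, [0.493, -0.157, 0.02]), ([169.0, 227.5], 0.89, [0.493, 0.097, 0.02])]
gauge [([80.1, 300.4], 0.87, [0.638, -0.009, 0.052]), ([3.5, 361.6], 0.47, [0.74, -0.081, 0.052])]
mat [([202.0, 484.3], 0.93, [0.472, -0.365, 0.003])]
knob_left_grip [([76.4, 166.3], 0.67, [0.623, 0.173, 0.08]), ([83.9, 257.8], 0.33, [0.625, 0.05, 0.08])]
knob_right_grip [([84.9, 403.4], 0.93, [0.642, -0.148, 0.08])]
```

View pics/w2.png

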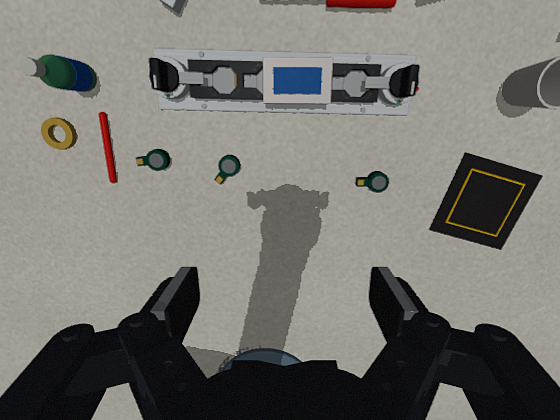

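Everything is in view: the bed spans rows 48–115 and cols 155–416, the gauge is at (80,300), and the knobs are near (77,165) and (82,403). I'll crop and enlarge the carrier to get an accurate fit.

```bash
python3 - <<'E'
import cv2
i=cv2.imread('pics/w2.png')[38:128,145:425]
i=cv2.resize(i,None,fx=2.857,fy=2.857,interpolation=cv2.INTER_CUBIC)
cv2.imwrite('pics/c2.png',cv2.convertScaleAbs(i,alpha=1.3))
E
```

```text
(no output)
```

View pics/c2.png

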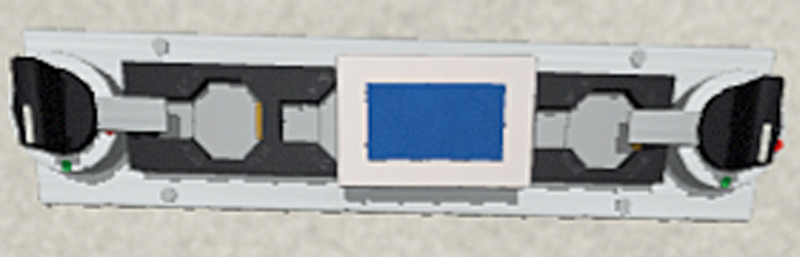

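The crop shows the bed corners at about (31,25), (48,774), (220,750) and (204,42), and the gauge corners at about (55,336) and (187,531). Both knobs are clamped, with the white line at the −x end near the green dot.

```bash
cat >> h.py <<'E'
from scipy.optimize import least_squares
def fit(cal,rc,P):
    rc=np.array(rc,float);P=np.array(P,float)
    def res(v):
        c,s=np.cos(v[2]),np.sin(v[2]); Q=P.copy(); Q[:,0]=v[0]+c*P[:,0]-s*P[:,1]; Q[:,1]=v[1]+s*P[:,0]+c*P[:,1]
        return (proj(cal,Q)-rc).ravel()
    b=least_squares(res,[.63,0,.09]); return b.x,np.abs(b.fun).max()
E
python3 - <<'E'
from h import *
a=env.calibration("wrist")
cc=lambda L:[(38+r/2.857,145+c/2.857) for r,c in L]
bed=cc([(31,25),(48,774),(220,750),(204,42)])
bar=cc([(62,123),(76,675)])
g=cc([(55,336),(56,536),(187,531),(186,343)])
B=[(.045,.205,.006),(.045,-.205,.006),(-.045,-.205,.006),(-.045,.205,.006)]
b2=[(.0265,.145,.03),(.0265,-.145,.03)]
print(fit(a,bed,B),fit(a,bed+bar,B+b2))
G=[(.031,.05,.052),(.031,-.05,.052),(-.031,-.05,.052),(-.031,.05,.052)]
x,e=fit(a,g,G);print(x,e)
# mat outer corners
m=[(153,463),(177,542),(249,500),(228,430)]
M=[(.075,.075,.003),(.075,-.075,.003),(-.075,-.075,.003),(-.075,.075,.003)]
print(fit(a,m,M))
E
```

```text
(array([0.63646831, 0.01419279, 0.0707386 ]), np.float64(1.3039507889963318)) (array([0.63642176, 0.01424981, 0.07032403]), np.float64(1.3341807719170902))
[ 0.63676539 -0.00488493  0.09339965] 1.2848148909684483
(array([ 0.46893522, -0.36368454, -0.18523985]), np.float64(2.103435659391778))
```

```bash
cat >> h.py <<'E'
C=np.array([.6364,.0143]);YAW=.0703
def cw(x,y): c,s=np.cos(YAW),np.sin(YAW); return C+np.array([c*x-s*y,s*x+c*y])
E
python3 - <<'E'
from h import *
for p in (cw(0,-.176),cw(0,.176)): print(p)
print(move_to([*cw(0,-.176),.13],YAW-np.pi/2))
E
```

```text
[ 0.64876261 -0.16126528]
[0.62403739 0.18986528]
[ 1.242e+01  1.771e+01  2.630e+01  1.000e-02 -1.000e-02  1.140e+00]
```

>>> drive_tool(deltas="3.5 4.5 2 0 0 1.1;7 9 6 0 0 1.1;10 13 10 0 0 1.1;12.4 16.5 15 0 0 1.1;12.4 17.7 20.5 0 0 1.1;12.4 17.7 25 0 0 1.1;12.4 17.7 26.3 0 0 1.1;12.4 17.7 26.3 0 0 1.1", claw=0.6)

```text
clock: 3.9
tool_pos: [0.6489, -0.16, 0.1301]
tool_rot: [-3.139, -0.114, 0.001]
force: [-0.1, -0.3, -0.2]
width: 0.0514
finger_force: 0.0
```

```bash
python3 - <<'E'
from h import *
print(move_to([*cw(0,-.176),.07],YAW-np.pi/2))
a,i=snap("wrist","w3.png")
for n,z in [("knob_right_grip",.075)]:
    q=env.recognise("wrist",n)
    print(n,[(np.round(x["point"],1).tolist(),round(x["score"],2),ray2(a,x["point"],z).round(3).tolist()) for x in q if x["score"]>.3])
E
```

```text
[-0.02  0.12  6.01 -0.01  0.04  0.12]
knob_right_grip [([225.5, 281.2], 0.79, [0.659, -0.158, 0.075])]
```

View pics/w3.png

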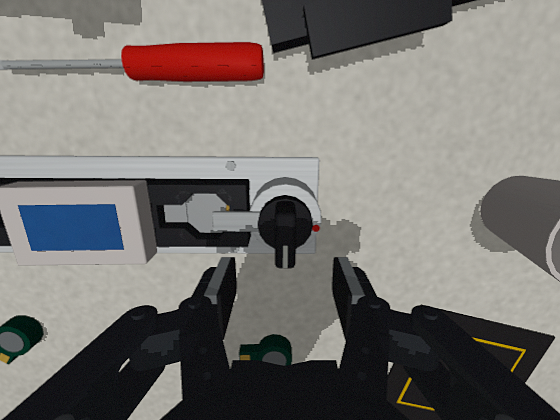

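The view shows the grip bar at col 285, rows 198–268, midway between the fingers. I'll check its position numerically.

```bash
python3 - <<'E'
from h import *
a=env.calibration("wrist")
print(ray2(a,(268,286),.08),ray2(a,(200,285),.08), ray2(a,(157,319),.006), cw(.045,-.205),ray2(a,(251,317),.006), cw(-.045,-.205))
s,t,r=tool();print(proj(a,[[*cw(0.02,-.176),.08],[*cw(-.02,-.176),.08]]))
E
```

```text
[ 0.63221169 -0.16373232  0.08      ] [ 0.679465   -0.15949134  0.08      ] [ 0.69867228 -0.18724443  0.006     ] [ 0.69568848 -0.18703275] [ 0.61185728 -0.19499357  0.006     ] [ 0.60591078 -0.19335454]
[[216.32873324 284.30497366]
 [272.38151193 284.0496565 ]]
```

>>> drive_tool(deltas="0.3 0.1 3 0 0 0;0.3 0.1 6 0 0 0;0.3 0.1 6 0 0 0;0.3 0.1 6 0 0 0")

```text
clock: 4.5
tool_pos: [0.6539, -0.1613, 0.0725]
tool_rot: [3.138, 0.114, 0.006]
force: [1.5, 0.2, -0.4]
width: 0.051
finger_force: 0.0
```

>>> drive_tool(deltas="0 0 0 0 0 0;0 0 0 0 0 0;0 0 0 0 0 0;0 0 0 0 0 0", claw=0)

```text
clock: 5.0
tool_pos: [0.6532, -0.1605, 0.0714]
tool_rot: [-3.139, -0.114, -0.004]
force: [-0.2, 1.5, 6.5]
width: 0.0134
finger_force: 59.9
```

>>> drive_tool(deltas="0 0 0 0 0 -10;0 0 0 0 0 -20;0 0 0 0 0 -30;0 0 0 0 0 -40;0 0 0 0 0 -50;0 0 0 0 0 -60;0 0 0 0 0 -70;0 0 0 0 0 -74")

```text
clock: 6.0
tool_pos: [0.6509, -0.1578, 0.0714]
tool_rot: [-2.43, -1.983, -0.003]
force: [-7.4, 8.5, 13.3]
width: 0.013
finger_force: 60.9
```

>>> drive_tool(deltas="0 0 0 0 0 -1;0 0 0 0 0 -1;0 0 0 0 0 -1")

```text
clock: 6.38
tool_pos: [0.6509, -0.1578, 0.0714]
tool_rot: [-2.417, -1.998, -0.004]
force: [-6.0, 7.4, 12.1]
width: 0.0132
finger_force: 61.3
```

>>> drive_tool(deltas="0 0 0 0 0 0;0 0 0 0 0 0;0 0 -3 0 0 0;0 0 -6 0 0 0", claw=0.6)

```text
clock: 6.88
tool_pos: [0.652, -0.1613, 0.1297]
tool_rot: [-2.421, -2.001, 0.001]
force: [0.8, 0.1, 0.2]
width: 0.051
finger_force: 0.0
```

```bash
sed -i 's/C=np.array(\[.6364,.0143\])/C=np.array([.639,.0143])/' h.py; python3 - <<'E'
from h import *
print(move_to([*cw(0,.176),.13],YAW+np.pi/2))
a,i=snap("wrist","w4.png");print(env.get_state()["qpos"])
E
```

```text
[ 3.401e+01 -9.110e+00 -3.000e-02 -4.000e-02  6.000e-02  7.510e+01]
[-3.36620703e-01  6.22794944e-01  1.83347146e-01  1.12493503e+00
 -5.01284688e-04  1.42388048e+00]
```

View pics/w4.png

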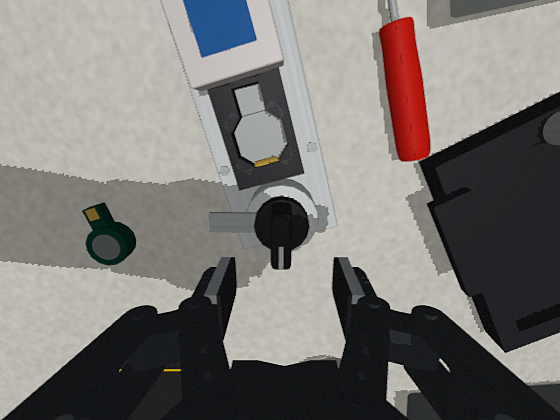

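The right knob is open: its arm has swung aside and its bar now lies along the tool x axis. Pocket 0's head shows at (137,262), with the brass nose at (161,268). Now the left knob.

```bash
python3 - <<'E'
from h import *
a=env.calibration("wrist")
p=ray2(a,(137,261),.016); c,s=np.cos(YAW),np.sin(YAW); d=p[:2]-C; print(p, c*d[0]+s*d[1], -s*d[0]+c*d[1])
E
```

```text
[ 0.6483682  -0.09750602  0.016     ] 0.001491573822020139 -0.11218790156171848
```

>>> drive_tool(deltas="5.5 -1.5 0 0 0 -10;11 -3 0 0 0 -20;16 -4.5 0 0 0 -30;21 -6 0 0 0 -40;26 -7 0 0 0 -50;31 -8 0 0 0 -60;34 -9.1 0 0 0 -70;34 -9.1 0 0 0 -80")

```text
clock: 7.92
tool_pos: [0.6266, 0.1927, 0.1293]
tool_rot: [0.554, 3.092, 0.0]
force: [0.4, 0.9, 1.1]
width: 0.0512
finger_force: 0.0
```

```bash
python3 - <<'E'
from h import *
print(move_to([*cw(0,.176),.07],YAW+np.pi/2));print(env.get_state()["qpos"])
E
```

```text
[-1.000e-01 -2.700e-01  5.930e+00  1.000e-02  2.000e-02 -2.433e+01]
[2.01662904e-01 5.93006971e-01 1.15975957e-01 1.09345154e+00
 1.02943098e-04 5.56056571e-01]
```

>>> drive_tool(deltas="-0.1 -0.3 0 0 0 -10;-0.1 -0.3 0 0 0 -20;-0.1 -0.3 1 0 0 -24.3;-0.1 -0.3 3.5 0 0 -24.3;-0.1 -0.3 5.9 0 0 -24.3;-0.1 -0.3 5.9 0 0 -24.3;-0.1 -0.3 5.9 0 0 -24.3")

```text
clock: 8.8
tool_pos: [0.6274, 0.1869, 0.0714]
tool_rot: [-0.094, 3.139, -0.0]
force: [-0.4, -0.1, 0.4]
width: 0.0512
finger_force: 0.0
```

>>> drive_tool(deltas="0 0 0 0 0 0;0 0 0 0 0 0;0 0 0 0 0 0;0 0 0 0 0 0", claw=0)

```text
clock: 9.3
tool_pos: [0.6275, 0.1903, 0.0723]
tool_rot: [-0.098, 3.137, 0.01]
force: [-1.0, 8.2, 2.2]
width: 0.0129
finger_force: 60.2
```

>>> drive_tool(deltas="0 0 0 0 0 -10;0 0 0 0 0 -20;0 0 0 0 0 -30;0 0 0 0 0 -40;0 0 0 0 0 -50;0 0 0 0 0 -60;0 0 0 0 0 -70;0 0 0 0 0 -74")

```text
clock: 10.3
tool_pos: [0.6267, 0.1913, 0.0723]
tool_rot: [-1.969, 2.44, 0.01]
force: [-3.6, 10.1, 3.7]
width: 0.0129
finger_force: 62.4
```

>>> drive_tool(deltas="0 0 0 0 0 -1;0 0 0 0 0 -1;0 0 0 0 0 -1")

```text
clock: 10.68
tool_pos: [0.6267, 0.1914, 0.0724]
tool_rot: [-1.985, 2.427, 0.01]
force: [-2.7, 10.6, 4.4]
width: 0.0129
finger_force: 62.4
```

>>> drive_tool(deltas="0 0 0 0 0 0;0 0 0 0 0 0;0 0 -3 0 0 0;0 0 -6 0 0 0", claw=1)

```text
clock: 11.18
tool_pos: [0.6265, 0.1863, 0.131]
tool_rot: [1.985, -2.433, -0.0]
force: [0.8, -0.7, -0.2]
width: 0.0837
finger_force: 0.0
```

```bash
python3 - <<'E'
from h import *
a,i=snap("wrist","w5.png");s=env.get_state();print(s["qpos"],s["tool_pos"])
E
```

```text
[ 1.92337657e-01  5.85114819e-01  1.20543790e-01  1.09997798e+00
 -5.63963236e-04 -1.17624590e+00] [0.62907868 0.18683039 0.13613871]
```

View pics/w5.png

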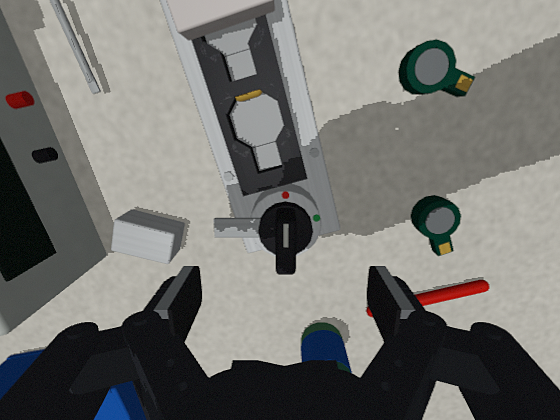

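Both knobs are open: the left arm has swung aside and points away at (228,225). Next is the gauge, gripped across its width near its −y end, so that the tool can go horizontal high enough above the mat.

```bash
sed -i 's/C=np.array(\[.639,.0143\])/C=np.array([.639,.016])/' h.py; python3 - <<'E'
from h import *
print(move_to([.642,-.0375,.10],.0934))
E
```

```text
[ 21.72  -5.75   3.61  -0.36   0.06 -16.94]
```

>>> drive_tool(deltas="5.5 -1.5 0 0 0 -8;11 -3 0 0 0 -16.9;16.5 -4.5 1 0 0 -16.9;21.7 -5.75 2 -0.4 0 -16.9;21.7 -5.75 3.6 -0.4 0 -16.9;21.7 -5.75 3.6 -0.4 0 -16.9")

```text
clock: 11.98
tool_pos: [0.6382, -0.0371, 0.0929]
tool_rot: [2.317, -2.112, -0.013]
force: [0.2, 0.1, 0.2]
width: 0.0854
finger_force: 0.0
```

```bash
python3 - <<'E'
from h import *
s,t,r=tool(); print(t,s["qpos"])
print(move_to([.642,-.0375,.036],.0934))
a,i=snap("wrist","w6.png")
q=env.recognise("wrist","gauge"); print([(x["point"],x["score"],ray2(a,x["point"],.05)) for x in q])
E
```

```text
[ 0.63818106 -0.03707361  0.09294658] [-1.57036284e-01  5.94969404e-01  2.06930606e-02  1.00698328e+00
 -3.78738524e-04 -1.82042570e+00]
[ 0.09 -0.43  5.69  0.59  0.13 -0.05]
[([282.1, 282.5], 0.57, array([ 0.63564942, -0.01410385,  0.05      ]))]
```

View pics/w6.png

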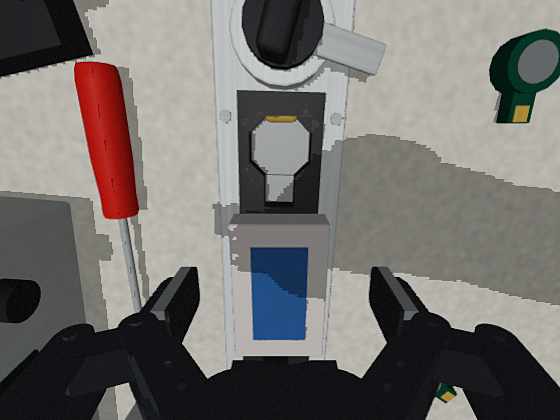

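The gauge is centred between the open fingers (gauge cols 236–325, pads at 200 and 370). I'll descend and grip.

>>> drive_tool(deltas="0 -0.2 3 0.3 0 0;0 -0.2 5.7 0.3 0 0;0 -0.2 5.7 0.3 0 0;0 -0.2 5.7 0.3 0 0")

```text
clock: 12.58
tool_pos: [0.6422, -0.0362, 0.0391]
tool_rot: [-2.324, 2.114, 0.0]
force: [-0.1, -0.6, 0.4]
width: 0.0856
finger_force: 0.0
```

>>> drive_tool(deltas="0 0 0 0 0 0;0 0 0 0 0 0;0 0 0 0 0 0;0 0 0 0 0 0", claw=0)

```text
clock: 13.08
tool_pos: [0.6426, -0.0371, 0.0397]
tool_rot: [-2.322, 2.114, -0.001]
force: [-1.0, 1.2, 5.7]
width: 0.0608
finger_force: 66.6
```

>>> drive_tool(deltas="0 0 -3 0 0 0;0 0 -7 0 0 0;0 0 -13 0 0 0;0 0 -18 0 0 0;0 0 -18 0 0 0")

```text
clock: 13.7
tool_pos: [0.6445, -0.0377, 0.2233]
tool_rot: [-2.319, 2.112, -0.011]
force: [1.1, 0.3, -1.9]
width: 0.0609
finger_force: 66.7
```

```bash
python3 - <<'E'
from h import *
s,t,r=tool(); print(t,s["qpos"],s["width"])
# target: above mat, tool down with heading = azimuth
print(move_to([.42,-.33,.22],None))
E
```

```text
[ 0.64452389 -0.03767516  0.2233417 ] [-1.56748107e-01  5.26295733e-01  2.48912409e-01  1.28505317e+00
  3.45356148e-04 -1.82080349e+00] 0.06088034041218
[27.01 25.08  0.18]
```

>>> drive_tool(deltas="4 3.5 0 0 0 -6;8 7 -0.5 0 0 -12;12 11 -1 0 0 -18;16 15 -1.5 0 0 -24;20 19 -2 0 0 -30;24 22 -2.5 0 0 -36;27 25 -3 0 0 -38.5;27 25 -3 0 0 -38.5")

```text
clock: 14.7
tool_pos: [0.4158, -0.331, 0.2468]
tool_rot: [-2.887, 1.238, 0.006]
force: [0.0, -0.2, -2.5]
width: 0.0607
finger_force: 66.8
```

>>> drive_tool(deltas="0 0 0 0 10 0;0 0 0 0 20 0;0 0 0 0 30 0;0 0 0 0 40 0;0 0 0 0 50 0;0 0 0 0 60 0;0 0 0 0 60 0;0 0 0 0 60 0")

```text
clock: 15.7
tool_pos: [0.4447, -0.3434, 0.286]
tool_rot: [2.284, -0.977, 1.212]
force: [0.8, 0.1, -2.9]
width: 0.0609
finger_force: 68.2
```

```bash
python3 - <<'E'
from h import *
s,t,r=tool(); print(t,s["qpos"],s["width"]); print(r.as_matrix().round(3))
E
```

```text
[ 0.44470004 -0.34344768  0.28597122] [-0.73651573 -0.25059531 -1.01989517 -0.17483213 -0.06480821 -3.10395035] 0.0608839377241345
[[ 0.388 -0.725  0.569]
 [-0.402 -0.689 -0.603]
 [ 0.829  0.005 -0.559]]
```

```bash
cat > kin.py <<'E'
import numpy as np
from scipy.optimize import least_squares
D=[([.377,.081,1.274],[.227,-.528,.248]),([.0955,.0622,1.5363],[.4287,-.0912,.3834]),([.5951,.1160,1.0935][0:0] or [.593,.116,1.0935],[.6266,.1927,.1293]),
([.6228,.1833,1.1249],[.652,-.1613,.1297]),([.595,.0207,1.007],[.6398,-.037,.0945]),([.5263,.2489,1.28505],[.6445,-.0377,.2233]),([-.2506,-1.0199,-.1748],[.4447,-.3434,.286])]
def fk(v,q):
    L1,a,L2,b,h,Lt=v; p=q[0]-q[1]+q[2]
    return np.array([L1*np.sin(q[0]+a)+L2*np.cos(q[0]-q[1]+b)+Lt*np.cos(p), h+L1*np.cos(q[0]+a)-L2*np.sin(q[0]-q[1]+b)-Lt*np.sin(p)])
def res(v): return np.concatenate([fk(v,q)-[np.sqrt(t[0]**2+t[1]**2-.064**2),t[2]] for q,t in D])
b=min((least_squares(res,[l,a0,l2,b0,.15,lt]) for l in(.3,.5) for a0 in(0,.3) for l2 in(.3,.5) for b0 in(0,-.3,.3) for lt in (.2,.3)),key=lambda b:b.cost)
V=b.x
if __name__=="__main__":
    print(V.round(3),np.abs(b.fun).max())
    # horizontal tool: feasible r at heights, pitch p
    for p in (0,.15,.3):
      for z in (.085,.15,.2):
        rs=[]
        for q2 in np.linspace(-.84,1.66,400):
          for q3 in np.linspace(-1.02,1.22,200):
            q=[q2,q3,p-q2+q3]
            if -1.77<q[2]<2.12:
                w=fk(V,q)
                if abs(w[1]-z)<.004: rs.append((np.hypot(w[0],.064),q2,q3,q[2]))
        print(p,z,min(rs) if rs else None,max(rs) if rs else None)
E
python3 kin.py
```

```text
[ 0.492  0.018  0.383 -0.21   0.245  0.418] 0.004215534499795143
0 0.085 (np.float64(0.8653367342333267), np.float64(1.0835588972431078), np.float64(-0.6823115577889447), np.float64(-1.7658704550320525)) (np.float64(1.277999026889793), np.float64(1.66), np.float64(1.1749748743718595), np.float64(-0.4850251256281404))
0 0.15 (np.float64(0.825022251350085), np.float64(0.9269172932330826), np.float64(-0.8398994974874372), np.float64(-1.7668167907205197)) (np.float64(1.2888342032501072), np.float64(1.603609022556391), np.float64(1.22), np.float64(-0.38360902255639107))
0 0.2 (np.float64(0.7828374985486056), np.float64(0.7890726817042605), np.float64(-0.9749748743718594), np.float64(-1.76404755607612)) (np.float64(1.2926027136055989), np.float64(1.547218045112782), np.float64(1.22), np.float64(-0.32721804511278196))
0.15 0.085 (np.float64(0.7640077781991217), np.float64(0.9331829573934837), np.float64(-0.9862311557788945), np.float64(-1.7694141131723782)) (np.float64(1.2835547857973593), np.float64(1.609874686716792), np.float64(1.22), np.float64(-0.23987468671679202))
0.15 0.15 (np.float
[... 491 characters left out ...]
475386219127184), np.float64(0.7765413533834585), np.float64(-1.02), np.float64(-1.4965413533834586)) (np.float64(1.2741956771927256), np.float64(1.540952380952381), np.float64(1.22), np.float64(-0.020952380952381056))
0.3 0.15 (np.float64(0.7482940527930239), np.float64(0.5760401002506265), np.float64(-1.02), np.float64(-1.2960401002506265)) (np.float64(1.2744974607185457), np.float64(1.465764411027569), np.float64(1.22), np.float64(0.05423558897243108))
0.3 0.2 (np.float64(0.7397765853351101), np.float64(0.4256641604010024), np.float64(-1.02), np.float64(-1.1456641604010025)) (np.float64(1.2714883112595035), np.float64(1.4093734335839598), np.float64(1.22), np.float64(0.11062656641604018))
```

The arm can't hold the tool horizontally outward at this radius, so I'll use wrist joint 5 to lay it sideways. First a small test tilt to calibrate my kinematic model.

>>> drive_tool(deltas="0 0 -2 2 -8 0;0 0 -2 6 -16 0;0 0 -2 11 -22 0;0 0 -2 17 -28 0;0 0 -2 24 -32 0;0 0 -2 30 -36 0;0 0 -2 30 -36 0;0 0 -2 30 -36 0")

```text
clock: 16.7
tool_pos: [0.5231, -0.2369, 0.2981]
tool_rot: [-2.659, 0.921, -0.704]
force: [-0.8, -0.1, -2.8]
width: 0.061
finger_force: 68.0
```

```bash
python3 - <<'E'
from h import *
s,t,r=tool(); print(s["clock"],t.tolist(),s["qpos"].tolist() if hasattr(s["qpos"],'tolist') else s["qpos"],s["width"]); print(r.as_matrix().round(4).tolist())
E
```

```text
16.7 [0.5230861248594876, -0.23686521353196996, 0.29807465968486185] [-0.743895525451594, 0.030243240622810637, -0.36199027434133846, 0.8072012058174061, 0.4083194809181192, -3.140596340388129] 0.06097955927186987
[[0.6852, -0.5161, 0.5139], [-0.6318, -0.7723, 0.0666], [0.3625, -0.3704, -0.8552]]
```

```bash
cat > kin2.py <<'E'
import numpy as np
from kin import V,D
from scipy.spatial.transform import Rotation as R
from scipy.optimize import least_squares
L1,a,L2,b,h,Lt=V
UP=np.array([0,0,1.])
LO=np.array([-2.72,-.84,-1.02,-1.77,-1.37,-3.14]);HI=np.array([2.72,1.66,1.22,2.12,1.28,3.14])
def fk(q,La):
    f=np.array([np.cos(q[0]),np.sin(q[0]),0]);l=np.array([-f[1],f[0],0]);p=q[1]-q[2]+q[3]
    d=f*np.cos(p)-UP*np.sin(p); z=d*np.cos(q[4])+l*np.sin(q[4]); n=UP*np.cos(p)+f*np.sin(p)
    x=R.from_rotvec(z*q[5]).apply(-n)
    W=.064*l+f*(L1*np.sin(q[1]+a)+L2*np.cos(q[1]-q[2]+b))+UP*(h+L1*np.cos(q[1]+a)-L2*np.sin(q[1]-q[2]+b))
    return W+La*d+(Lt-La)*z, x, z, W
q=[-0.743895525451594, 0.030243240622810637, -0.36199027434133846, 0.8072012058174061, 0.4083194809181192, -3.140596340388129]
t=np.array([0.5230861248594876, -0.23686521353196996, 0.29807465968486185])
LA=least_squares(lambda v:fk(q,v[0])[0]-t,[.1]).x[0]
if __name__=="__main__":
    o=fk(q,LA);print(LA,o[0]-t,o[1],o[2])
    rng=np.random.default_rng(0);out=[]
    for k in range(400):
        T=np.array([.469,-.364,.087]); wt=rng.uniform(0,1)
        def res(q):
            p,x,z,W=fk(q,LA); return np.r_[(p-T)*20,5*x[0],5*x[1],(x[2]-1),.3*z[2]]
        s=least_squares(res,rng.uniform(LO,HI)*.9,bounds=(LO,HI))
        p,x,z,W=fk(s.x,LA)
        if np.abs(p-T).max()<.01 and x[2]>.985: out.append((x[2],s.x.round(2).tolist(),x.round(2).tolist(),z.round(3).tolist(),(W).round(3).tolist(),(p-T).round(3).tolist()))
    out.sort(key=lambda r:-r[0]); seen=set()
    for r in out:
        k=tuple(np.round(r[1],1))
        if k in seen: continue
        seen.add(k); print(r)
        if len(seen)>14: break
E
python3 kin2.py
```

```text
0.12726540277663234 [-0.0012705   0.00062554  0.00154441] [ 0.68516342 -0.63177008  0.36251574] [ 0.5139495   0.06664762 -0.85522746]
(np.float64(1.0), [-1.28, 1.24, 0.1, 2.0, 1.28, 0.0], [0.0, 0.0, 1.0], [0.832, 0.554, -0.0], [0.264, -0.647, 0.087], [-0.0, -0.0, -0.0])
(np.float64(1.0), [-0.28, 1.3, 0.26, 2.11, -1.37, -0.0], [-0.0, -0.0, 1.0], [-0.463, -0.887, -0.0], [0.726, -0.141, 0.087], [0.0, -0.0, 0.0])
(np.float64(1.0), [-1.25, 1.3, 0.28, 2.12, 1.15, 0.0], [0.0, 0.0, 1.0], [0.737, 0.676, -0.0], [0.295, -0.681, 0.087], [-0.0, -0.0, -0.0])
(np.float64(1.0), [-1.25, 1.29, 0.25, 2.1, 1.17, 0.0], [-0.0, 0.0, 1.0], [0.753, 0.659, -0.0], [0.29, -0.676, 0.087], [0.0, 0.0, 0.0])
(np.float64(0.9995286917374291), [-0.28, 1.02, -0.91, -1.77, -1.37, -2.99], [-0.0, -0.03, 1.0], [-0.08, -0.996, -0.031], [0.372, -0.04, 0.116], [0.001, -0.001, 0.0])
```

```bash
cat > plan.py <<'E'
from kin2 import *
def ik(T,z,x,q0):
    z=z/np.linalg.norm(z)
    def res(q):
        p,X,Z,W=fk(q,LA); return np.r_[(p-T)*10,X-x,Z-z,(q-q0)*1e-4]
    s=least_squares(res,np.clip(q0,LO+1e-6,HI-1e-6),bounds=(LO,HI)); return s.x,np.abs(s.fun[:-6]).max(),fk(s.x,LA)[3]
if __name__=="__main__":
  for az in (.5,.58,.66):
    hd=np.array([np.cos(az),np.sin(az),0])
    q=np.array([-1.0,.2,0,1.37,0,-1.-az+np.pi-0])
    print(az)
    for th,P in [(0,(.40,-.42,.32)),(20,(.40,-.42,.32)),(40,(.42,-.42,.32)),(55,(.44,-.4,.32)),(70,(.469,-.364,.30)),(80,(.471,-.363,.25)),(86,(.471,-.363,.2)),(86,(.471,-.363,.15)),(86,(.471,-.363,.088))]:
        t=np.radians(th); q,e,W=ik(np.array(P),np.sin(t)*hd-np.cos(t)*UP,np.cos(t)*hd+np.sin(t)*UP,q); print(th,q.round(2),e.round(3),W.round(2))
E
python3 plan.py
```

```text
0.5
0 [-0.92  0.39  0.29  1.47  0.    1.72] 0.0 [ 0.4  -0.42  0.74]
20 [-1.1   0.35  0.18  1.41  0.35  1.54] 0.0 [ 0.31 -0.47  0.72]
40 [-1.22  0.4   0.12  1.42  0.69  1.38] 0.0 [ 0.26 -0.52  0.67]
55 [-1.26  0.44  0.03  1.43  0.93  1.24] 0.0 [ 0.24 -0.55  0.61]
70 [-1.26  0.51 -0.12  1.41  1.18  1.07] 0.0 [ 0.25 -0.55  0.51]
80 [-1.27  0.73 -0.1   1.62  1.28  0.68] 0.021 [ 0.25 -0.6   0.38]
86 [-1.27  0.96 -0.01  1.89  1.28  0.28] 0.065 [ 0.26 -0.64  0.26]
86 [-1.27  1.03 -0.    1.82  1.28  0.28] 0.065 [ 0.26 -0.64  0.21]
86 [-1.27  1.13  0.02  1.75  1.28  0.28] 0.065 [ 0.26 -0.64  0.15]
0.58
0 [-0.92  0.39  0.29  1.47  0.    1.64] 0.0 [ 0.4  -0.42  0.74]
20 [-1.09  0.38  0.22  1.45  0.35  1.46] 0.0 [ 0.32 -0.48  0.72]
40 [-1.21  0.45  0.2   1.5   0.68  1.28] 0.0 [ 0.27 -0.54  0.67]
55 [-1.26  0.5   0.12  1.55  0.91  1.13] 0.0 [ 0.25 -0.57  0.61]
70 [-1.25  0.59 -0.01  1.58  1.14  0.92] 0.0 [ 0.26 -0.58  0.5 ]
80 [-1.26  0.79 -0.02  1.76  1.25  0.55] 0.0 [ 0.26 -0.62  0.37]
86 [-1.27  0.97  0.01  1.93  1.28  0.24] 0.002 [ 0.27 -0.64  0.25]
86 [-1.27  1.05  0.01  1.86  1.28  0.24] 0.002 [ 0.27 -0.64  0.2 ]
86 [-1.27  1.15  0.04  1.78  1.28  0.24] 0.002 [ 0.27 -0.64  0.14]
0.66
0 [-0.92  0.39  0.29  1.47  0.    1.56] 0.0 [ 0.4  -0.42  0.74]
20 [-1.09  0.4   0.26  1.49  0.34  1.38] 0.0 [ 0.33 -0.49  0.72]
40 [-1.21  0.5   0.27  1.58  0.66  1.19] 0.0 [ 0.28 -0.56  0.67]
55 [-1.25  0.57  0.22  1.66  0.88  1.03] 0.0 [ 0.27 -0.6   0.6 ]
70 [-1.24  0.66  0.1   1.73  1.1   0.79] 0.0 [ 0.28 -0.61  0.5 ]
80 [-1.25  0.85  0.08  1.89  1.19  0.45] 0.0 [ 0.28 -0.65  0.36]
86 [-1.26  1.02  0.1   2.02  1.22  0.19] 0.0 [ 0.28 -0.66  0.25]
86 [-1.26  1.09  0.1   1.95  1.22  0.19] 0.0 [ 0.28 -0.66  0.2 ]
86 [-1.26  1.19  0.13  1.88  1.22  0.19] 0.0 [ 0.28 -0.66  0.13]
```

```bash
python3 - <<'E'
from h import *
print(move_to([.40,-.42,.32],-1.3-np.pi/2))
E
```

```text
[  3.93  19.68  -9.42 -28.46 -14.04  35.35]
```

>>> drive_tool(deltas="0.8 3.9 -1.9 -5.7 -2.8 7;1.6 7.8 -3.8 -11.4 -5.6 14;2.4 11.7 -5.7 -17 -8.4 21;3.2 15.6 -7.6 -22.8 -11.2 28;3.9 19.7 -9.4 -28.5 -14 35.3;3.9 19.7 -9.4 -28.5 -14 35.3;3.9 19.7 -9.4 -28.5 -14 35.3")

```text
clock: 17.58
tool_pos: [0.4003, -0.4203, 0.3211]
tool_rot: [-2.501, 1.901, -0.007]
force: [-0.5, 1.2, -2.8]
width: 0.0606
finger_force: 68.0
```

>>> drive_tool(deltas="0 0 0 0 0 10;0 0 0 0 0 20;0 0 0 0 0 30;0 0 0 0 0 40;0 0 0 0 0 50;0 0 0 0 0 60;0 0 0 0 0 70;0 0 0 0 0 80")

```text
clock: 18.58
tool_pos: [0.4001, -0.4193, 0.3222]
tool_rot: [-0.686, 3.063, -0.007]
force: [-0.2, 1.2, -2.5]
width: 0.0612
finger_force: 68.1
```

>>> drive_tool(deltas="0 0 0 0 0 10;0 0 0 0 0 20;0 0 0 0 0 30;0 0 0 0 0 40;0 0 0 0 0 50;0 0 0 0 0 60;0 0 0 0 0 70;0 0 0 0 0 80")

```text
clock: 19.58
tool_pos: [0.4002, -0.4192, 0.3222]
tool_rot: [1.442, 2.785, -0.002]
force: [0.1, -0.0, -2.5]
width: 0.0606
finger_force: 68.1
```

```bash
python3 - <<'E'
from h import *
s,t,r=tool(); print(s["clock"],t,s["qpos"],s["width"]); X=r.as_matrix()[:,0]; print(X,np.arctan2(X[1],X[0]))
print(move_to([.40,-.42,.32],None))
E
```

```text
19.575 [ 0.40015962 -0.41918563  0.32215073] [-9.18620811e-01  3.80232889e-01  2.74704034e-01  1.46015041e+00
  1.09689998e-03  3.67285827e-02] 0.060607750453907754
[-0.57731571  0.81650526 -0.00507331] 2.1862428088173416
[-0.06 -0.06  0.22]
```

>>> drive_tool(deltas="0 0 0 0 0 10.5;0 0 0 0 0 21;0 0 0 0 0 31.5;0 0 0 0 0 42;0 0 0 0 0 52.5;0 0 0 0 0 63;0 0 0 0 0 73.5;0 0 0 0 0 84")

```text
clock: 20.58
tool_pos: [0.4002, -0.4192, 0.3222]
tool_rot: [2.936, 1.105, 0.004]
force: [-0.0, 0.3, -2.9]
width: 0.061
finger_force: 68.1
```

>>> drive_tool(deltas="0 0 0 0 0 3.4;0 0 0 0 0 3.4;0 0 0 0 0 3.4")

```text
clock: 20.95
tool_pos: [0.4001, -0.4202, 0.3219]
tool_rot: [2.965, 1.026, 0.003]
force: [0.3, 0.2, -2.6]
width: 0.0607
finger_force: 68.1
```

>>> drive_tool(deltas="0 0 0 0 10 0;0 0 0 0 20 0;0 0 0 0 30 0;1.5 1.3 0 0 40 0;2 1.5 0 0 48 0;3 0.5 0 0 56 0;4 0.5 0 0 60 0;4 0.5 0 0 60 0")

```text
clock: 21.95
tool_pos: [0.4341, -0.4002, 0.3198]
tool_rot: [-2.335, -0.808, -1.348]
force: [-0.5, -0.5, -2.2]
width: 0.0607
finger_force: 68.1
```

```bash
cat >> h.py <<'E'
def to_pose(P,Z,X):
    s,t,r=tool(); Z=np.array(Z,float);Z/=np.linalg.norm(Z);X=np.array(X,float);X-=Z*(X@Z);X/=np.linalg.norm(X)
    w=np.degrees((r.inv()*R.from_matrix(np.c_[X,np.cross(Z,X),Z])).as_rotvec())
    return np.r_[r.inv().apply(np.array(P)-t)*100,w].round(2)
E
python3 - <<'E'
from h import *
s,t,r=tool(); print(s["clock"],t,s["qpos"],s["width"]); print(r.as_matrix().round(3))
h=np.array([np.cos(.66),np.sin(.66),0]);u=np.array([0,0,1.])
for th,P in ((80,(.471,-.363,.25)),(86,(.471,-.363,.13))):
    k=np.radians(th);print(th,to_pose(P,np.sin(k)*h-np.cos(k)*u,np.cos(k)*h+np.sin(k)*u))
E
```

```text
21.95 [ 0.43408634 -0.4001627   0.31980682] [-1.27823745  0.62676642  0.23479035  1.74004083  0.93857849  0.90727482] 0.06065004534736841
[[ 0.393  0.617  0.682]
 [ 0.31  -0.787  0.534]
 [ 0.866  0.001 -0.5  ]]
80 [-3.44 -0.66  7.99 -0.25 20.02  0.17]
86 [-13.83  -0.67  14.    -0.26  26.02   0.16]
```

>>> drive_tool(deltas="-1 -0.2 2 0 5 0;-2 -0.4 4 0 10 0;-2.7 -0.6 6 0 15 0;-3.4 -0.7 8 0 20 0;-7 -0.7 10 -0.1 22 0.1;-10.5 -0.7 12 -0.2 24 0.1;-13.8 -0.7 14 -0.3 26 0.2;-13.8 -0.7 14 -0.3 26 0.2")

```text
clock: 22.95
tool_pos: [0.4717, -0.3621, 0.1287]
tool_rot: [-1.911, -0.653, -1.783]
force: [0.4, -0.0, -2.3]
width: 0.0608
finger_force: 68.3
```

```bash
python3 - <<'E'
from h import *
s,t,r=tool(); print(s["clock"],t,s["qpos"],s["width"]); print(r.as_matrix().round(3))
h=np.array([np.cos(.66),np.sin(.66),0]);u=np.array([0,0,1.])
k=np.radians(86);print(to_pose((.471,-.363,.09),np.sin(k)*h-np.cos(k)*u,np.cos(k)*h+np.sin(k)*u))
a,i=snap("scene"); c=i[80:230,80:280]; cv2.imwrite('pics/s7.png',cv2.resize(c,(800,600),interpolation=cv2.INTER_CUBIC)[:,:,::-1])
E
```

```text
22.95 [ 0.47172401 -0.36205856  0.12867945] [-1.26032371  1.1582515   0.15867585  1.94390316  1.2145421   0.18829659] 0.06076925994999553
[[ 0.056  0.613  0.788]
 [ 0.04  -0.79   0.612]
 [ 0.998 -0.002 -0.069]]
[-3.87  0.04  0.15 -0.02 -0.06 -0.13]
```

View pics/s7.png

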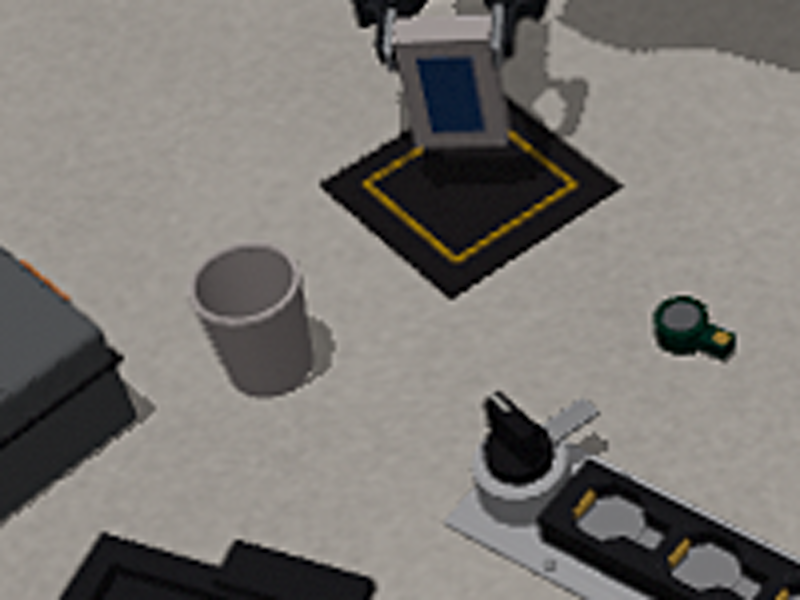

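The gauge is held upright above the mat; in the crop its lower end is near (150,460). I'll lower it gently.

>>> drive_tool(deltas="-2 0 0 0 0 0;-3.3 0 0.1 0 0 0;-3.6 0 0.1 0 0 0;-3.6 0 0.1 0 0 0")

```text
clock: 23.5
tool_pos: [0.4708, -0.3644, 0.0963]
tool_rot: [-1.914, -0.656, -1.786]
force: [0.2, 0.1, -2.0]
width: 0.0609
finger_force: 68.3
```

>>> drive_tool(deltas="-0.2 0 0 0 0 0;-0.3 0 0 0 0 0;-0.3 0 0 0 0 0")

```text
clock: 23.88
tool_pos: [0.4706, -0.3644, 0.093]
tool_rot: [-1.914, -0.656, -1.786]
force: [0.5, 1.0, -1.8]
width: 0.0609
finger_force: 68.3
```

>>> drive_tool(deltas="-0.2 0 0 0 0 0;-0.3 0 0 0 0 0;-0.3 0 0 0 0 0")

```text
clock: 24.25
tool_pos: [0.4704, -0.3645, 0.0898]
tool_rot: [-1.913, -0.656, -1.786]
force: [-0.2, 0.1, -2.3]
width: 0.0613
finger_force: 68.3
```

>>> drive_tool(deltas="-0.1 0 0 0 0 0;-0.2 0 0 0 0 0;-0.2 0 0 0 0 0")

```text
clock: 24.62
tool_pos: [0.4703, -0.3646, 0.0879]
tool_rot: [-1.913, -0.656, -1.786]
force: [-0.0, 0.2, -0.3]
width: 0.0611
finger_force: 68.3
```

>>> drive_tool(deltas="-0.1 0 0 0 0 0;-0.1 0 0 0 0 0;-0.1 0 0 0 0 0")

```text
clock: 25.0
tool_pos: [0.4703, -0.3647, 0.0872]
tool_rot: [-1.914, -0.656, -1.786]
force: [0.5, -0.2, -0.1]
width: 0.0607
finger_force: 68.4
```

>>> drive_tool(deltas="0 0 0 0 0 0;0 0 0 0 0 0;0 0 0 0 0 0;0 0 0 0 0 0", claw=1)

```text
clock: 25.5
tool_pos: [0.4703, -0.3647, 0.087]
tool_rot: [-1.914, -0.656, -1.786]
force: [-0.1, 0.4, 0.4]
width: 0.0857
finger_force: 0.0
```

>>> drive_tool(deltas="0 0 -2 0 0 0;0 0 -5 0 0 0;0 0 -9 0 0 0;0 0 -12 0 0 0")

```text
clock: 26.0
tool_pos: [0.3733, -0.4397, 0.0956]
tool_rot: [-1.915, -0.655, -1.788]
force: [0.0, 0.6, -0.1]
width: 0.0852
finger_force: 0.0
```

```bash
python3 - <<'E'
from h import *
s,t,r=tool(); print(s["clock"],t,s["qpos"],s["width"])
a,i=snap("scene"); c=i[80:230,80:280]; cv2.imwrite('pics/s8.png',cv2.resize(c,(800,600),interpolation=cv2.INTER_CUBIC)[:,:,::-1])
E
```

```text
26.0 [ 0.37326255 -0.4396932   0.09559446] [-1.44639792  1.2918477   0.36853107  2.08174647  1.0348694   0.11499946] 0.0852038258886537
```

View pics/s8.png

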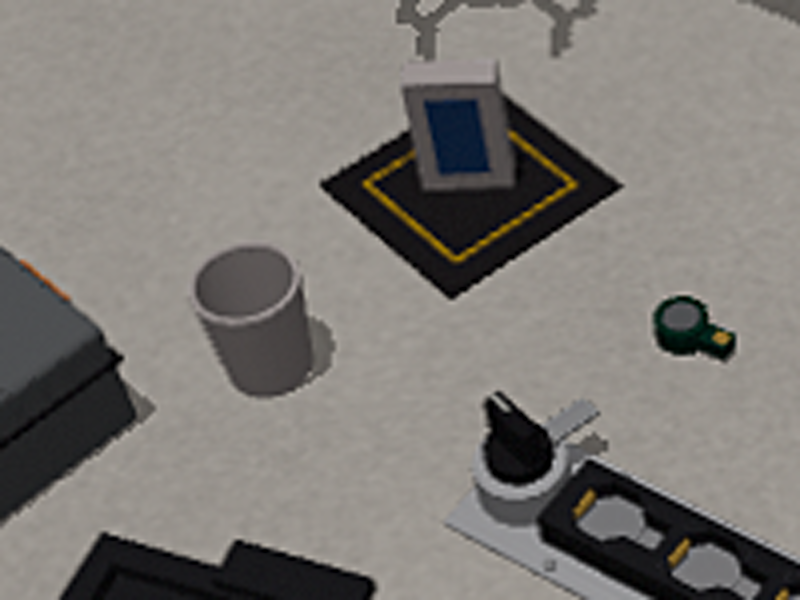

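The gauge stands free in the middle of the mat, with its base at crop (188,467). I'll raise the tool and bring it vertical again.

>>> drive_tool(deltas="5 0 -1 0 0 0;10 0 -1 0 0 0;15 0 -1 0 -5 0;20 0 0 0 -15 0;23 0 0 0 -25 0;23 0 0 0 -35 0;23 0 0 0 -45 0;23 0 0 0 -55 0")

```text
clock: 27.05
tool_pos: [0.3865, -0.4288, 0.3261]
tool_rot: [-2.726, -0.929, -0.748]
force: [1.1, 0.4, 0.1]
width: 0.0857
finger_force: 0.0
```

```bash
python3 - <<'E'
from h import *
s,t,r=tool(); print(s["clock"],t,s["qpos"]); print(r.as_matrix().round(2))
print(to_pose([.50,-.04,.34],[0,0,-1],[np.cos(1.0),np.sin(1.0),0]))
E
```

```text
27.05 [ 0.38647323 -0.42884553  0.32610635] [-1.20398496  0.44095435  0.26689053  1.55945157  0.51110916  1.23816787]
[[ 0.68  0.61  0.41]
 [ 0.53 -0.79  0.31]
 [ 0.51  0.   -0.86]]
[ 28.91 -23.9   15.36   5.52 -30.26 -19.19]
```

```bash
python3 - <<'E'
from h import *
print(to_pose([.57,.02,.36],[0,0,-1],[np.cos(1.64),np.sin(1.64),0]))
E
```

```text
[ 37.85 -24.37  18.33  15.28 -27.94 -54.94]
```

>>> drive_tool(deltas="4.7 -3 2.3 1.9 -3.5 -6.9;9.4 -6 4.6 3.8 -7 -13.7;14.1 -9.1 6.9 5.7 -10.5 -20.6;18.9 -12.2 9.2 7.6 -14 -27.5;23.6 -15.2 11.5 9.6 -17.5 -34.3;28.3 -18.3 13.8 11.5 -21 -41.2;33 -21.3 16 13.4 -24.5 -48;37.8 -24.4 18.3 15.3 -27.9 -54.9")

```text
clock: 28.05
tool_pos: [0.5695, 0.0218, 0.3628]
tool_rot: [2.138, 2.302, 0.008]
force: [1.7, -0.7, 0.4]
width: 0.0851
finger_force: 0.0
```

```bash
python3 - <<'E'
from h import *
print(to_pose([.57,.02,.36],[0,0,-1],[np.cos(1.64),np.sin(1.64),0]))
E
```

```text
[-0.18  0.04  0.28  0.23 -0.2   0.26]
```

```bash
python3 - <<'E'
from h import *
a,i=snap("wrist","w7.png"); np.save('w7cal.npy',a,allow_pickle=True)
for x in env.recognise("wrist","fob0"): print(np.round(x["point"],1),round(x["score"],2),ray2(a,x["point"],.016).round(4))
hsv=cv2.cvtColor(i,cv2.COLOR_RGB2HSV)
m=cv2.inRange(hsv,(15,110,70),(35,255,255))
n,l,st,ce=cv2.connectedComponentsWithStats(m)
for k in range(1,n):
    if st[k,4]>8: print('brass',st[k,4],ce[k][::-1].round(1),ray2(a,ce[k][::-1],.016).round(4))
E
```

```text
[263.5 231.8] 0.93 [ 0.4907 -0.1546  0.016 ]
[113.3 239.9] 0.72 [0.4976 0.1001 0.016 ]
[ 22.8 241.4] 0.65 [0.4962 0.2196 0.016 ]
[355.  313.6] 0.33 [ 0.6573 -0.3456  0.016 ]
brass 32 [  1.8 238.8] [0.4919 0.2443 0.016 ]
brass 48 [103.3 224. ] [0.4733 0.1125 0.016 ]
brass 33 [127.9 328. ] [0.6334 0.0889 0.016 ]
brass 36 [172.1 325.9] [0.6382 0.0206 0.016 ]
brass 36 [213.  324.2] [ 0.6436 -0.0486  0.016 ]
brass 33 [251.4 231.9] [ 0.4904 -0.131   0.016 ]
brass 40 [250.4 321.8] [ 0.6475 -0.1176  0.016 ]
brass 230 [339.6 220.7] [ 0.4728 -0.3214  0.016 ]
```

View pics/w7.png

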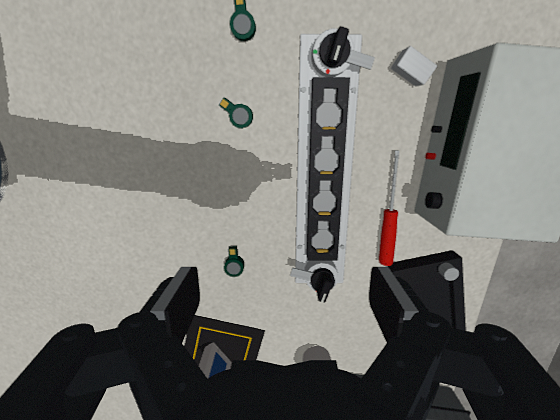

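The carrier is now empty, with four cutouts at rows ≈105–237, cols 321–330. The fobs are at (22,242), (115,240) and (265,233), and the gauge still stands on the mat. I'll fit the cutout row with a model.

```bash
cat > pk.py <<'E'
from h import *
from scipy.optimize import minimize
A=39/2e3; k=A*np.tan(np.pi/8)
# head octagon + slot (+y): polygon CCW
POLY=np.array([(k,-A),(A,-k),(A,k),(k if k>.0095 else .0095,A),(.0095,A)][:4]+[(.0095,A),(.0095,A+.019-.0),(-.0095,A+.019),(-.0095,A),(-k,A),(-A,k),(-A,-k),(-k,-A)])
S=4
def fitpk(cal,im,x0,ids=(0,1,2,3),pitch=.068,free_yaw=True):
    g=cv2.cvtColor(im,cv2.COLOR_RGB2GRAY).astype(np.float32)
    G=cv2.resize(g,None,fx=S,fy=S,interpolation=cv2.INTER_LINEAR)
    def masks(v):
        m=np.zeros(G.shape,np.uint8);b=m.copy()
        c,s=np.cos(v[2]),np.sin(v[2])
        for i in ids:
            P=POLY+[0,(i-1.5)*v[3]]
            W=np.c_[v[0]+c*P[:,0]-s*P[:,1],v[1]+s*P[:,0]+c*P[:,1]]
            t=[]
            for z in (.016,.03):
                q=proj(cal,np.c_[W,np.full(len(W),z)])[:,::-1]
                u=np.zeros(G.shape,np.uint8);cv2.fillPoly(u,[np.round(((q+.5)*S-.5)*16).astype(np.int32)],1,shift=4);t.append(u)
            m|=t[0]&t[1];b|=t[0]|t[1]
        ring=cv2.dilate(b,np.ones((4*S+1,4*S+1)))&~m
        return m>0,ring>0
    def cost(v):
        v=np.r_[v,YAW,pitch][[0,1,2,3]] if len(v)==2 else v
        m,r=masks(v); return G[r].mean()-G[m].mean()
    b=minimize(cost,x0,method='Nelder-Mead',options=dict(initial_simplex=np.array([x0]+[np.array(x0)+d for d in np.diag([.004,.006,.02,.002][:len(x0)])]),xatol=1e-5,fatol=1e-3,maxiter=300))
    return b.x,b.fun
E
python3 - <<'E'
from pk import *
a=np.load('w7cal.npy',allow_pickle=True).item(); i=cv2.imread('pics/w7.png')[:,:,::-1]
for y0 in (0.0,.006): print(fitpk(a,np.ascontiguousarray(i),[.6394,y0,.07,.068]))
print(cw(0,-.0125))
E
```

```text
(array([0.63742714, 0.00549782, 0.0693019 , 0.0676226 ]), np.float64(-95.16293334960938))
(array([0.63745531, 0.00534359, 0.06871397, 0.06794418]), np.float64(-95.24244689941406))
[0.63987803 0.00353088]
```

```bash
sed -i 's/^C=.*$/C=np.array([.639,.016]);YAW=.0694/' h.py; cat >> h.py <<'E'
def pocket(i): return cw(0,-.0095+(i-1.5)*.068)
def fobs(cal,im,zt=.02,bias=(.0024,.001)):
    """head centre + tab heading of each fob seen, by grey disc enclosed by green, and brass patch"""
    I=im.astype(int); gm=((I[:,:,1]-I[:,:,0]>10)&(I[:,:,1]<130)).astype(np.uint8)
    gm=cv2.morphologyEx(gm,cv2.MORPH_CLOSE,np.ones((3,3)))
    br=cv2.inRange(cv2.cvtColor(im,cv2.COLOR_RGB2HSV),(15,110,70),(35,255,255))
    cs,hi=cv2.findContours(gm,cv2.RETR_CCOMP,cv2.CHAIN_APPROX_NONE); out=[]
    nb,lb,sb,cb=cv2.connectedComponentsWithStats(br)
    for k,c in enumerate(cs):
        if hi[0][k][3]<0 or cv2.contourArea(c)<60: continue
        (u,v),ax,_=cv2.fitEllipse(c); 
        if min(ax)<.6*max(ax): continue
        p=ray2(cal,(v,u),zt)
        ds=[ray2(cal,cb[j][::-1],zt-.004) for j in range(1,nb) if sb[j,4]>8]
        ds=[d for d in ds if .018<np.linalg.norm((d-p)[:2])<.038]
        ang=[np.arctan2(*(d-p)[1::-1]) for d in ds]
        out.append((p[:2]+bias,np.degrees(ang).round(1),[round(float(np.linalg.norm((d-p)[:2])),4) for d in ds],(round(v),round(u)),np.round(ax,1)))
    return out
E
python3 - <<'E'
from h import *
a=np.load('w7cal.npy',allow_pickle=True).item(); i=np.ascontiguousarray(cv2.imread('pics/w7.png')[:,:,::-1])
for f in fobs(a,i): print(f)
print([pocket(k).round(4) for k in range(4)])
print(to_pose([.493,-.153,.13],[0,0,-1],[0,1,0]))
E
```

```text
(array([ 0.49607545, -0.16004219]), array([96.2]), [0.0302], (268, 233), array([12.6, 14.6]))
(array([0.50078173, 0.09781073]), array([147.9]), [0.0296], (116, 240), array([16.4, 17.6]))
(array([0.49957629, 0.21845432]), array([101.1]), [0.0274], (24, 242), array([18. , 20.5]))
[array([ 0.6467, -0.0952]), array([ 0.642 , -0.0274]), array([0.6373, 0.0404]), array([0.6326, 0.1083])]
[-17.57  -9.28  22.98   0.17  -0.48   4.73]
```

>>> drive_tool(deltas="-4 -2 3 0 0 -1.5;-8 -4 7 0 0 -1.5;-12 -6 11 0 0 -1.5;-15 -8 15 0 0 -1.5;-18.3 -9 18 0 0 -1.5;-18.3 -9 21 0 0 -1.5;-18.3 -9 23 0 0 -1.5;-18.3 -9 23 0 0 -1.5", claw=0.7)

```text
clock: 29.15
tool_pos: [0.4912, -0.1665, 0.129]
tool_rot: [-2.109, -2.32, -0.01]
force: [0.4, 0.5, 1.1]
width: 0.0597
finger_force: 0.0
```

```bash
python3 - <<'E'
from h import *
a,i=snap("wrist","w8.png")
s,t,r=tool(); print(t,s["width"])
for f in fobs(a,i):
    print(f)
    if len(f[1]): 
        th=np.radians(f[1][0]); print(to_pose([*f[0],.024],[0,0,-1],[np.cos(th),np.sin(th),0]))
E
```

```text
[ 0.49239732 -0.16668646  0.13028957] 0.0598212413519008
(array([ 0.49555417, -0.15995607]), array([96.3]), [0.0297], (210, 287), array([28.4, 30.3]))
[ 0.56  0.35 10.63  0.17 -0.43 -0.8 ]
(array([ 0.49202942, -0.12959301]), array([], dtype=float64), [], (174, 287), array([14.9, 16.2]))
```

>>> drive_tool(deltas="0.5 0.2 5 0 0 -0.8;0.5 0.2 9 0 0 -0.8;0.5 0.2 10.6 0 0 -0.8;0.5 0.2 10.6 0 0 -0.8;0.5 0.2 10.6 0 0 -0.8")

```text
clock: 29.82
tool_pos: [0.4969, -0.1609, 0.0262]
tool_rot: [2.094, 2.341, 0.014]
force: [-0.5, -0.4, 0.3]
width: 0.0601
finger_force: 0.0
```

>>> drive_tool(deltas="0 0 0 0 0 0;0 0 0 0 0 0;0 0 0 0 0 0;0 0 0 0 0 0", claw=0)

```text
clock: 30.32
tool_pos: [0.4966, -0.1607, 0.0262]
tool_rot: [2.093, 2.341, 0.013]
force: [-0.8, -0.2, 7.1]
width: 0.033
finger_force: 59.0
```

>>> drive_tool(deltas="0 0 -2 0 0 0;0 0 -6 0 0 0;0 0 -10 0 0 0;0 0 -10 0 0 0")

```text
clock: 30.82
tool_pos: [0.498, -0.1622, 0.1286]
tool_rot: [2.09, 2.337, 0.016]
force: [1.0, -0.0, -2.0]
width: 0.0333
finger_force: 59.9
```

```bash
python3 - <<'E'
from h import *
s,t,r=tool(); print(t,s["width"],s["finger_force"])
for zc in (.10,): print(to_pose([*pocket(0),zc],[0,0,-1],[np.cos(YAW+np.pi/2),np.sin(YAW+np.pi/2),0]))
a,i=snap("wrist","w9.png")
for f in fobs(a,i,zt=t[2]-.024+.02): print(f)
E
```

```text
[ 0.4980375  -0.16217806  0.12855006] 0.03325579215581237 59.94106583297253
[ 4.99 15.49  3.05  0.68 -0.14  2.42]
(array([ 0.49965877, -0.15935277]), array([96.1]), [0.0291], (280, 284), array([43. , 48.5]))
(array([ 0.49631758, -0.12900263]), array([], dtype=float64), [], (221, 284), array([23.7, 24.4]))
```

>>> drive_tool(deltas="1.2 4 0 0.3 0 1;2.4 8 0 0.6 0 2.4;3.6 12 0 0.7 0 2.4;4.7 15.5 1 0.7 0 2.4;4.7 15.5 3 0.7 0 2.4;4.7 15.5 3 0.7 0 2.4")

```text
clock: 31.62
tool_pos: [0.6417, -0.0957, 0.0921]
tool_rot: [-2.131, -2.286, 0.007]
force: [-0.3, 0.1, -1.6]
width: 0.0329
finger_force: 60.0
```

```bash
cat >> pk.py <<'E'
def held(ids,i,ztop):
    """offset, in carrier axes (mm), of held fob head from pocket i, both in the same picture; plus move"""
    a,im=snap("wrist","hold_%d.png"%int(env.get_state()["clock"]*100)); s,t,r=tool()
    v,c=fitpk(a,im,[*cw(0,-.0095),YAW,.068][:2],ids)
    P=np.array(v[:2])+np.array([-np.sin(YAW),np.cos(YAW)])*(i-1.5)*.068
    f=min(fobs(a,im,zt=ztop,bias=(0,0)),key=lambda f:np.linalg.norm(f[0]-t[:2]))
    R2=np.array([[np.cos(YAW),np.sin(YAW)],[-np.sin(YAW),np.cos(YAW)]])
    print('row',v,c,'model',pocket(i),'cam pocket',P,'head',f,'tcp',t, s["width"])
    print('head-pocket carrier mm',(R2@(f[0]-P)*1e3).round(1),'tcp-model mm',(R2@(t[:2]-pocket(i))*1e3).round(1),'yaw err',f[1]-90-np.degrees(YAW))
E
python3 - <<'E'
from pk import *
s,t,r=tool(); held((1,2),0,t[2]-.004)
print(r.as_matrix().round(3))
E
```

```text
row [0.63793573 0.00470697] -112.96925354003906 model [ 0.64673189 -0.0952316 ] cam pocket [ 0.64500885 -0.0970475 ] head (array([ 0.64084991, -0.093855  ]), array([93.9]), [0.0291], (280, 284), array([43. , 48.4])) tcp [ 0.64218625 -0.09615802  0.09350021] 0.033376016624380715
head-pocket carrier mm [-3.9  3.5] tcp-model mm [-4.6 -0.6] yaw err [-0.0763271]
[[-0.07   0.997 -0.015]
 [ 0.997  0.07   0.008]
 [ 0.009 -0.014 -1.   ]]
```

>>> drive_tool(deltas="-0.3 0.4 0 -0.5 -0.3 0;-0.3 0.4 1.5 -0.5 -0.3 0;-0.3 0.4 3 -0.5 -0.3 0;-0.3 0.4 3 -0.5 -0.3 0;-0.3 0.4 3 -0.5 -0.3 0")

```text
clock: 32.3
tool_pos: [0.6478, -0.0991, 0.0654]
tool_rot: [-2.142, -2.297, -0.002]
force: [0.4, -0.1, -1.1]
width: 0.033
finger_force: 60.0
```

```bash
python3 - <<'E'
from pk import *
s,t,r=tool(); held((1,2),0,t[2]-.006)
print(r.as_matrix().round(3)[:,2])
E
```

```text
row [0.63793323 0.00447914] -114.57078552246094 model [ 0.64673189 -0.0952316 ] cam pocket [ 0.64500635 -0.09727533] head (array([ 0.64714734, -0.09851436]), array([93.8]), [0.0296], (280, 284), array([43. , 48.4])) tcp [ 0.64820852 -0.09924096  0.06577841] 0.033008678214472544
head-pocket carrier mm [ 2.  -1.4] tcp-model mm [ 1.2 -4.1] yaw err [-0.1763271]
[ 0.001  0.002 -1.   ]
```

>>> drive_tool(deltas="0.15 -0.18 0 0 0 0;0.15 -0.18 0.6 0 0 0;0.15 -0.18 1.1 0 0 0;0.15 -0.18 1.4 0 0 0;0.15 -0.18 1.4 0 0 0")

```text
clock: 32.98
tool_pos: [0.6459, -0.0975, 0.0514]
tool_rot: [-2.142, -2.297, -0.003]
force: [-1.4, 1.6, 0.2]
width: 0.0329
finger_force: 60.1
```

```bash
python3 - <<'E'
from pk import *
s,t,r=tool(); held((1,2),0,t[2]-.006); print(s["force"],s["moment"])
E
```

```text
row [0.63798685 0.00471871] -114.74114990234375 model [ 0.64673189 -0.0952316 ] cam pocket [ 0.64505996 -0.09703576] head (array([ 0.64521991, -0.09687591]), array([93.8]), [0.0296], (280, 284), array([43. , 48.5])) tcp [ 0.64590591 -0.09753518  0.05142743] 0.03317935683692807
head-pocket carrier mm [0.2 0.1] tcp-model mm [-1.  -2.2] yaw err [-0.1763271]
[-1.38754981  1.64571597  0.20635678] [0.15963518 0.14207034 0.05296734]
```

>>> drive_tool(deltas="0 0 0.2 0 0 0;0 0 0.4 0 0 0;0 0 0.4 0 0 0")

```text
clock: 33.4
tool_pos: [0.6462, -0.0972, 0.0495]
tool_rot: [2.142, 2.298, 0.004]
force: [-4.3, 3.5, 11.6]
width: 0.0333
finger_force: 61.4
```

>>> drive_tool(deltas="0 0 0 0 0 0;0 0 0 0 0 0;0 0 0 0 0 0;0 0 -3 0 0 0", claw=0.7)

```text
clock: 33.9
tool_pos: [0.6436, -0.0974, 0.0747]
tool_rot: [-2.139, -2.293, 0.002]
force: [1.2, 0.2, 0.8]
width: 0.0599
finger_force: 0.0
```

>>> drive_tool(deltas="0.2 0 -3 0 0 0;0.2 0 -3 0 0 0;0.2 0 -3 0 0 0;0.2 0 -3 0 0 0;0.2 0 -3 0 0 0", claw=0)

```text
clock: 34.52
tool_pos: [0.6452, -0.0957, 0.1063]
tool_rot: [-2.141, -2.296, -0.001]
force: [0.1, -0.2, 1.2]
width: 0.0001
finger_force: 0.0
```

```bash
python3 - <<'E'
from pk import *
s,t,r=tool(); print(t,s["width"])
a,i=snap("wrist","w10.png")
for z in (.036,.045): print([f for f in fobs(a,i,zt=z,bias=(0,0)) if abs(f[0][0]-.645)<.03])
print(fitpk(a,i,list(cw(0,-.0095)),(1,2)))
E
```

```text
[ 0.64515375 -0.09574211  0.1063068 ] 8.794773179466107e-05
[(array([ 0.6454178 , -0.09329572]), array([  92.7, -109.4]), [0.0305, 0.0207], (229, 285), array([33.5, 35. ]))]
[(array([ 0.64512225, -0.08978127]), array([  92.7, -109.3]), [0.029, 0.0198], (229, 285), array([33.5, 35. ]))]
(array([0.63794658, 0.00470253]), np.float64(-109.80088806152344))
```

>>> drive_tool(deltas="0.1 0.15 1.5 0 0 0;0.1 0.15 3.5 0 0 0;0.1 0.15 4.3 0 0 0;0.1 0.15 4.6 0 0 0;0.1 0.15 4.6 0 0 0")

```text
clock: 35.2
tool_pos: [0.6476, -0.0947, 0.0617]
tool_rot: [2.143, 2.298, 0.003]
force: [-0.1, -0.8, -0.3]
width: 0.0001
finger_force: 0.0
```

>>> drive_tool(deltas="0 0 0.3 0 0 0;0 0 0.3 0 0 0;0 0 0.3 0 0 0")

```text
clock: 35.58
tool_pos: [0.6476, -0.0947, 0.0588]
tool_rot: [2.143, 2.297, 0.003]
force: [-0.5, -0.4, -0.6]
width: 0.0001
finger_force: 0.0
```

>>> drive_tool(deltas="0 0 0.2 0 0 0;0 0 0.4 0 0 0;0 0 0.4 0 0 0")

```text
clock: 35.95
tool_pos: [0.6477, -0.095, 0.0548]
tool_rot: [2.142, 2.297, 0.003]
force: [0.5, 0.2, 1.2]
width: 0.0002
finger_force: 0.4
```

>>> drive_tool(deltas="0 0 0.1 0 0 0;0 0 0.2 0 0 0;0 0 0.2 0 0 0")

```text
clock: 36.33
tool_pos: [0.6477, -0.095, 0.0531]
tool_rot: [2.142, 2.297, 0.003]
force: [-1.0, -0.8, 4.1]
width: 0.0004
finger_force: 2.4
```

>>> drive_tool(deltas="0 0 0.1 0 0 0;0 0 0.2 0 0 0;0 0 0.2 0 0 0")

```text
clock: 36.7
tool_pos: [0.6478, -0.095, 0.053]
tool_rot: [2.142, 2.296, 0.003]
force: [-5.3, -0.9, 15.4]
width: 0.0
finger_force: 7.8
```

>>> drive_tool(deltas="0 0 0.1 0 0 0;0 0 0.2 0 0 0;0 0 0.2 0 0 0")

```text
clock: 37.08
tool_pos: [0.6479, -0.095, 0.053]
tool_rot: [2.141, 2.296, 0.004]
force: [-8.5, 0.4, 25.7]
width: 0.0003
finger_force: 13.0
```

>>> drive_tool(deltas="0 0 -2 0 0 0;0 0 -8 0 0 0;0 0 -8 0 0 0")

```text
clock: 37.45
tool_pos: [0.6508, -0.0952, 0.1337]
tool_rot: [2.137, 2.292, 0.011]
force: [0.3, 0.8, 0.2]
width: -0.0
finger_force: 0.0
```

```bash
python3 - <<'E'
from pk import *
th=np.radians(148); print(to_pose([.5008,.0978,.15],[0,0,-1],[np.cos(th),np.sin(th),0]))
E
```

```text
[ 20.3  -13.6   -1.78   0.52   0.32 -53.99]
```

>>> drive_tool(deltas="3.5 -2.5 -1 0 0 -9;7 -5 -1.5 0 0 -18;10.5 -7.5 -1.8 0 0 -27;14 -10 -1.8 0 0 -36;17.5 -12 -1.8 0 0 -45;20.3 -13.6 -1.8 0.3 0.3 -54;20.3 -13.6 -1.8 0.3 0.3 -54", claw=0.7)

```text
clock: 38.33
tool_pos: [0.4952, 0.0998, 0.1455]
tool_rot: [-0.859, -3.012, -0.002]
force: [-0.1, -0.5, -0.9]
width: 0.0596
finger_force: 0.0
```

```bash
python3 - <<'E'
from h import *
a,i=snap("wrist","w11.png")
s,t,r=tool(); print(t,s["width"])
for f in fobs(a,i):
    print(f)
    if len(f[1]): 
        th=np.radians(f[1][0]); print(to_pose([*f[0],.024],[0,0,-1],[np.cos(th),np.sin(th),0]))
E
```

```text
[0.4965007  0.09885823 0.14578564] 0.06005627752234603
(array([0.5002869 , 0.09811739]), array([147.7]), [0.0299], (215, 284), array([26.1, 27.8]))
[-0.46  0.15 12.18 -0.08 -0.45  0.33]
(array([0.4743529 , 0.11445357]), array([], dtype=float64), [], (181, 284), array([13.6, 15.8]))
(array([0.49913301, 0.21878429]), array([100.3]), [0.0297], (141, 407), array([28.7, 31.9]))
[ 6.03 10.33 12.21 -0.27 -0.39 47.73]
```

>>> drive_tool(deltas="-0.2 0 5 0 0 0.3;-0.2 0 10 0 0 0.3;-0.2 0 12 0 0 0.3;-0.2 0 12 0 0 0.3;-0.2 0 12 0 0 0.3")

```text
clock: 39.0
tool_pos: [0.4997, 0.0971, 0.0273]
tool_rot: [-0.875, -3.012, -0.003]
force: [-0.3, -0.1, -0.4]
width: 0.0597
finger_force: 0.0
```

>>> drive_tool(deltas="0 0 0 0 0 0;0 0 0 0 0 0;0 0 0 0 0 0;0 0 0 0 0 0", claw=0)

```text
clock: 39.5
tool_pos: [0.5, 0.0974, 0.0284]
tool_rot: [-0.873, -3.014, -0.003]
force: [-0.7, -1.2, 5.7]
width: 0.0327
finger_force: 59.0
```

>>> drive_tool(deltas="0 0 -2 0 0 0;0 0 -6 0 0 0;0 0 -9 0 0 0;0 0 -9 0 0 0")

```text
clock: 40.0
tool_pos: [0.5018, 0.0975, 0.1199]
tool_rot: [0.874, 3.017, 0.006]
force: [0.3, -0.3, -0.7]
width: 0.0325
finger_force: 59.8
```

```bash
python3 - <<'E'
from h import *
s,t,r=tool(); print(t,s["width"],s["finger_force"])
print(to_pose([*(pocket(1)+[-.001,-.002]),.085],[0,0,-1],[np.cos(YAW+np.pi/2),np.sin(YAW+np.pi/2),0]))
E
```

```text
[0.50175875 0.09747433 0.11991916] 0.03247336368738751 59.79954779148102
[-18.55  -3.29   3.46   0.17  -0.15  53.72]
```

>>> drive_tool(deltas="-3.5 -0.6 0 0 0 9;-7 -1.2 0 0 0 18;-10 -1.8 0 0 0 27;-13 -2.4 0 0 0 36;-16 -2.9 0 0 0 45;-18.6 -3.3 1 0 0 53.7;-18.6 -3.3 3.4 0 0 53.7;-18.6 -3.3 3.4 0 0 53.7")

```text
clock: 41.0
tool_pos: [0.6359, -0.0298, 0.0783]
tool_rot: [-2.135, -2.289, 0.008]
force: [-0.7, 0.4, -0.7]
width: 0.033
finger_force: 59.8
```

```bash
python3 - <<'E'
from pk import *
s,t,r=tool(); held((2,3),1,t[2]-.006); print(r.as_matrix().round(3)[:,2])
E
```

```text
row [0.63794739 0.00462579] -111.99227905273438 model [ 0.64201648 -0.02739529] cam pocket [ 0.6403051  -0.02929236] head (array([ 0.63502374, -0.02718228]), array([94.1]), [0.0291], (276, 284), array([42.4, 48.2])) tcp [ 0.63668894 -0.02969287  0.07980152] 0.03266171522926033
head-pocket carrier mm [-5.1  2.5] tcp-model mm [-5.5 -1.9] yaw err [0.1236729]
[-0.012  0.004 -1.   ]
```

>>> drive_tool(deltas="-0.08 0.33 0 0 0 0;-0.08 0.33 0.8 0 0 0;-0.08 0.33 1.3 0 0 0;-0.08 0.33 1.3 0 0 0;-0.08 0.33 1.3 0 0 0")

```text
clock: 41.68
tool_pos: [0.6416, -0.0305, 0.0685]
tool_rot: [-2.138, -2.293, 0.003]
force: [-0.3, 0.7, -0.3]
width: 0.0329
finger_force: 59.8
```

```bash
python3 - <<'E'
from pk import *
s,t,r=tool(); held((2,3),1,t[2]-.006); print(r.as_matrix().round(3)[:,2])
E
```

```text
row [0.63799284 0.00463753] -113.39326477050781 model [ 0.64201648 -0.02739529] cam pocket [ 0.64035054 -0.02928062] head (array([ 0.64081224, -0.02784336]), array([ 94.1, -89.2]), [0.0291, 0.0209], (276, 284), array([42.4, 48. ])) tcp [ 0.64176922 -0.03049938  0.06860827] 0.03316936840287539
head-pocket carrier mm [0.6 1.4] tcp-model mm [-0.5 -3.1] yaw err [ 1.23672902e-01 -1.83176327e+02]
[-0.006  0.003 -1.   ]
```

>>> drive_tool(deltas="-0.1 -0.1 0 0 0 0;-0.1 -0.1 0.8 0 0 0;-0.1 -0.1 1.1 0 0 0;-0.1 -0.1 1.1 0 0 0")

```text
clock: 42.22
tool_pos: [0.6401, -0.0314, 0.0567]
tool_rot: [-2.138, -2.292, 0.004]
force: [0.6, -0.4, -1.4]
width: 0.0328
finger_force: 59.8
```

```bash
python3 - <<'E'
from pk import *
s,t,r=tool(); held((2,3),1,t[2]-.006); print(r.as_matrix().round(3)[:,2],s["force"])
E
```

```text
row [0.638069   0.00456782] -115.0424575805664 model [ 0.64201648 -0.02739529] cam pocket [ 0.64042671 -0.02935033] head (array([ 0.63933326, -0.02883739]), array([ 94.1, -86.2]), [0.0291, 0.0241], (276, 284), array([42.5, 48.1])) tcp [ 0.64039233 -0.03147076  0.05704874] 0.0328734824878118
head-pocket carrier mm [-1.1  0.6] tcp-model mm [-1.9 -4. ] yaw err [ 1.23672902e-01 -1.80176327e+02]
[-0.007  0.003 -1.   ] [ 0.55027754 -0.43133101 -1.40501651]
```

>>> drive_tool(deltas="-0.03 0.1 0 0 0 0;-0.03 0.1 0.4 0 0 0;-0.03 0.1 0.7 0 0 0;-0.03 0.1 0.9 0 0 0;-0.03 0.1 0.9 0 0 0")

```text
clock: 42.9
tool_pos: [0.642, -0.0305, 0.0485]
tool_rot: [-2.137, -2.293, -0.001]
force: [0.4, 5.3, 3.7]
width: 0.0331
finger_force: 60.3
```

```bash
python3 - <<'E'
from pk import *
s,t,r=tool(); held((2,3),1,t[2]-.006); print(r.as_matrix().round(3)[:,2],s["force"])
E
```

```text
row [0.63808469 0.0046986 ] -115.76141357421875 model [ 0.64201648 -0.02739529] cam pocket [ 0.6404424  -0.02921955] head (array([ 0.64120151, -0.02777639]), array([ 94.1, -89.6]), [0.0294, 0.0307], (276, 284), array([43.2, 48. ])) tcp [ 0.64201639 -0.03045857  0.04859146] 0.03248395457908454
head-pocket carrier mm [0.9 1.4] tcp-model mm [-0.2 -3.1] yaw err [ 1.23672902e-01 -1.83576327e+02]
[-0.005  0.005 -1.   ] [0.37279409 5.27661329 3.71093355]
```

>>> drive_tool(deltas="0 0 0.2 0 0 0;0 0 0.2 0 0 0")

```text
clock: 43.2
tool_pos: [0.642, -0.0303, 0.0468]
tool_rot: [-2.136, -2.293, -0.002]
force: [1.5, 6.0, 1.7]
width: 0.0329
finger_force: 60.2
```

>>> drive_tool(deltas="0 0 0 0 0 0;0 0 0 0 0 0;0 0 0 0 0 0;0 0 -3 0 0 0", claw=0.7)

```text
clock: 43.7
tool_pos: [0.6392, -0.0319, 0.0739]
tool_rot: [-2.135, -2.289, 0.009]
force: [-0.1, -1.2, -0.1]
width: 0.0601
finger_force: 0.0
```

>>> drive_tool(deltas="0.3 0 -2 0 0 0;0.3 0 -2 0 0 0;0.3 0 -2 0 0 0;0.3 0 -2 0 0 0;0.3 0 -2 0 0 0", claw=0)

```text
clock: 44.32
tool_pos: [0.6411, -0.0289, 0.0955]
tool_rot: [-2.137, -2.292, 0.004]
force: [-0.0, 0.8, -1.2]
width: 0.0
finger_force: 0.0
```

```bash
python3 - <<'E'
from pk import *
print(to_pose([*pocket(1),.058],[0,0,-1],[np.cos(YAW+np.pi/2),np.sin(YAW+np.pi/2),0]))
a,i=snap("wrist","w12.png")
for f in fobs(a,i,zt=.036,bias=(0.0017,.0018)): print(f, f[0]-pocket(1))
E
```

```text
[ 0.13  0.13  3.75 -0.42 -0.22  0.01]
(array([ 0.64131676, -0.02412774]), array([92.3]), [0.0298], (235, 284), array([33.7, 37.1])) [-0.00069971  0.00326754]
(array([0.64000239, 0.00676631]), array([], dtype=float64), [], (190, 285), array([18.4, 19. ])) [-0.00201409  0.0341616 ]
```

>>> drive_tool(deltas="0.1 0.1 2 -0.4 -0.2 0;0.1 0.1 3.4 -0.4 -0.2 0;0.1 0.1 3.7 -0.4 -0.2 0;0.1 0.1 4 -0.4 -0.2 0;0.1 0.1 4.2 -0.4 -0.2 0;0.1 0.1 4.2 -0.4 -0.2 0")

```text
clock: 45.12
tool_pos: [0.6427, -0.0277, 0.0547]
tool_rot: [2.142, 2.297, 0.002]
force: [0.2, -0.1, 0.7]
width: -0.0002
finger_force: 0.0
```

>>> drive_tool(deltas="0 0 0.2 0 0 0;0 0 0.3 0 0 0;0 0 0.4 0 0 0;0 0 0.4 0 0 0")

```text
clock: 45.62
tool_pos: [0.643, -0.0278, 0.053]
tool_rot: [2.141, 2.296, 0.003]
force: [-4.8, 0.5, 13.4]
width: -0.0004
finger_force: 6.5
```

>>> drive_tool(deltas="0 0 0.2 0 0 0;0 0 0.2 0 0 0;0 0 0.2 0 0 0")

```text
clock: 46.0
tool_pos: [0.6431, -0.0278, 0.0529]
tool_rot: [2.14, 2.295, 0.004]
force: [-8.2, 0.6, 24.5]
width: 0.0
finger_force: 11.9
```

>>> drive_tool(deltas="0 0 -2 0 0 0;0 0 -6 0 0 0;0 0 -9 0 0 0;0 0 -9 0 0 0")

```text
clock: 46.5
tool_pos: [0.6447, -0.028, 0.1417]
tool_rot: [2.138, 2.293, 0.007]
force: [0.9, 0.1, -0.2]
width: -0.0003
finger_force: 0.0
```

```bash
python3 - <<'E'
from pk import *
a,i=snap("wrist","w13.png"); s,t,r=tool(); print(s["clock"],t)
for f in fobs(a,i,zt=.036,bias=(0.0017,.0018)): print(f, f[0]-pocket(1))
th=np.radians(101); print(to_pose([.4991,.2188,.145],[0,0,-1],[np.cos(th),np.sin(th),0]))
E
```

```text
46.55 [ 0.64337514 -0.02782976  0.13959882]
(array([ 0.64134241, -0.02411405]), array([  92.5,  -67.1, -102.2,  -87.2]), [0.0297, 0.0199, 0.02, 0.0356], (213, 278), array([28.6, 30.1])) [-0.00067407  0.00328124]
(array([0.64002923, 0.00639534]), array([], dtype=float64), [], (177, 279), array([14.6, 16.5])) [-0.00198724  0.03379062]
[ 25.61 -12.67  -0.61   0.25   0.05  -7.  ]
```

>>> drive_tool(deltas="5 -2.5 -0.6 0 0 -2;10 -5 -0.6 0 0 -4;15 -7.5 -0.6 0 0 -7;20 -10 -0.6 0 0 -7;25.6 -12.7 -0.6 0 0 -7;25.6 -12.7 -0.6 0 0 -7;25.6 -12.7 -0.6 0 0 -7", claw=0.7)

```text
clock: 47.42
tool_pos: [0.4971, 0.2186, 0.1431]
tool_rot: [1.997, 2.424, -0.002]
force: [0.6, -0.7, 0.5]
width: 0.0599
finger_force: 0.0
```

```bash
python3 - <<'E'
from h import *
a,i=snap("wrist","w14.png")
s,t,r=tool(); print(t,s["width"])
for f in fobs(a,i):
    print(f)
    if len(f[1]): 
        th=np.radians(f[1][0]); print(to_pose([*f[0],.024],[0,0,-1],[np.cos(th),np.sin(th),0]))
E
```

```text
[0.49771128 0.21808544 0.14331489] 0.059670719891267446
(array([0.49957915, 0.21935685]), array([100.3]), [0.03], (210, 285), array([26.5, 28.7]))
[ 0.1   0.21 11.93  0.    0.04  0.66]
(array([0.49399782, 0.24979006]), array([], dtype=float64), [], (175, 285), array([14.3, 14.9]))
```

>>> drive_tool(deltas="0.3 0.05 5 0 0 0.6;0.3 0.05 10 0 0 0.6;0.3 0.05 11.8 0 0 0.6;0.3 0.05 11.8 0 0 0.6;0.3 0.05 11.8 0 0 0.6")

```text
clock: 48.1
tool_pos: [0.4992, 0.2213, 0.027]
tool_rot: [2.012, 2.41, 0.003]
force: [0.3, -0.1, 0.6]
width: 0.0599
finger_force: 0.0
```

>>> drive_tool(deltas="0 0 0 0 0 0;0 0 0 0 0 0;0 0 0 0 0 0;0 0 0 0 0 0", claw=0)

```text
clock: 48.6
tool_pos: [0.4992, 0.2221, 0.028]
tool_rot: [2.009, 2.411, 0.005]
force: [-1.3, -0.5, 4.9]
width: 0.0329
finger_force: 59.0
```

>>> drive_tool(deltas="0 0 -2 0 0 0;0 0 -6 0 0 0;0 0 -9.5 0 0 0;0 0 -9.5 0 0 0")

```text
clock: 49.1
tool_pos: [0.5006, 0.2229, 0.1251]
tool_rot: [2.007, 2.41, 0.012]
force: [-0.1, 0.0, 0.1]
width: 0.0328
finger_force: 59.8
```

```bash
python3 - <<'E'
from h import *
s,t,r=tool(); print(t,s["width"],s["finger_force"])
print(to_pose([*(pocket(2)+[.001,-.003]),.085],[0,0,-1],[np.cos(YAW+np.pi/2),np.sin(YAW+np.pi/2),0]))
E
```

```text
[0.5005966  0.22287481 0.12513539] 0.03281343879736146 59.811029210686684
[-20.73  10.16   4.09   0.52  -0.07   6.43]
```

>>> drive_tool(deltas="-5 2.5 0 0 0 2;-10 5 0 0 0 4;-15 7.5 0 0.3 0 6.4;-20.7 10.2 0 0.5 0 6.4;-20.7 10.2 2 0.5 0 6.4;-20.7 10.2 4 0.5 0 6.4;-20.7 10.2 4 0.5 0 6.4;-20.7 10.2 4 0.5 0 6.4")

```text
clock: 50.1
tool_pos: [0.6353, 0.0369, 0.0816]
tool_rot: [-2.139, -2.294, 0.009]
force: [-0.2, 0.2, -0.6]
width: 0.0327
finger_force: 59.8
```

```bash
python3 - <<'E'
from pk import *
s,t,r=tool(); held((3,),2,t[2]-.006); print(r.as_matrix().round(3)[:,2],s["clock"])
E
```

```text
row [0.63810832 0.00492831] -113.92430114746094 model [0.63730106 0.04044102] cam pocket [0.63575061 0.03884647] head (array([0.63480629, 0.03528569]), array([94.1]), [0.0289], (283, 284), array([41.6, 48. ])) tcp [0.63583782 0.03693926 0.08218811] 0.033032451741681845
head-pocket carrier mm [-1.2 -3.5] tcp-model mm [-1.7 -3.4] yaw err [0.1236729]
[-0.007 -0.001 -1.   ] 50.1
```

>>> drive_tool(deltas="0.33 0.05 0 0 0 0;0.33 0.05 1 0 0 0;0.33 0.05 2 0 0 0;0.33 0.05 2 0 0 0;0.33 0.05 2 0 0 0")

```text
clock: 50.78
tool_pos: [0.6354, 0.0399, 0.0612]
tool_rot: [-2.139, -2.294, 0.01]
force: [-0.2, 0.3, -0.9]
width: 0.0331
finger_force: 59.8
```

```bash
python3 - <<'E'
from pk import *
s,t,r=tool(); held((3,),2,t[2]-.006); print(r.as_matrix().round(3)[:,2],s["clock"])
E
```

```text
row [0.63807629 0.00485041] -116.67782592773438 model [0.63730106 0.04044102] cam pocket [0.63571858 0.03876857] head (array([0.63487438, 0.03835187]), array([ 94. , -82.7]), [0.029, 0.0221], (283, 284), array([41.7, 47.9])) tcp [0.63569739 0.03993598 0.06149957] 0.03226183077858959
head-pocket carrier mm [-0.9 -0.4] tcp-model mm [-1.6 -0.4] yaw err [ 2.36729018e-02 -1.76676327e+02]
[-0.008 -0.001 -1.   ] 50.775
```

>>> drive_tool(deltas="0.04 0.1 0 0 0 0;0.04 0.1 0.5 0 0 0;0.04 0.1 0.9 0 0 0;0.04 0.1 1.2 0 0 0;0.04 0.1 1.3 0 0 0;0.04 0.1 1.3 0 0 0")

```text
clock: 51.58
tool_pos: [0.6376, 0.0421, 0.0507]
tool_rot: [-2.139, -2.295, 0.002]
force: [-2.8, 4.9, 12.7]
width: 0.0328
finger_force: 61.3
```

```bash
python3 - <<'E'
from pk import *
s,t,r=tool(); held((3,),2,t[2]-.006); print(r.as_matrix().round(3)[:,2],s["force"])
E
```

```text
row [0.63821869 0.00482811] -118.66285705566406 model [0.63730106 0.04044102] cam pocket [0.63586098 0.03874626] head (array([0.63706607, 0.04079189]), array([ 93.6, -88.1]), [0.0296, 0.0293], (283, 284), array([43.9, 47.8])) tcp [0.63761436 0.04209242 0.05064744] 0.03275807832885811
head-pocket carrier mm [1.3 2. ] tcp-model mm [0.4 1.6] yaw err [  -0.3763271 -182.0763271]
[-0.004  0.002 -1.   ] [-2.75959991  4.90621624 12.66516841]
```

>>> drive_tool(deltas="-0.08 -0.08 0 0 0 0;-0.08 -0.08 0.2 0 0 0;-0.08 -0.08 0.3 0 0 0;-0.08 -0.08 0.3 0 0 0")

```text
clock: 52.12
tool_pos: [0.6369, 0.0416, 0.0466]
tool_rot: [-2.138, -2.295, 0.001]
force: [-0.3, 5.2, 6.4]
width: 0.0331
finger_force: 61.9
```

>>> drive_tool(deltas="0 0 0 0 0 0;0 0 0 0 0 0;0 0 0 0 0 0;0 0 -3 0 0 0", claw=0.7)

```text
clock: 52.62
tool_pos: [0.6332, 0.0394, 0.0727]
tool_rot: [-2.137, -2.29, 0.016]
force: [0.1, -0.5, -0.9]
width: 0.0595
finger_force: 0.0
```

>>> drive_tool(deltas="0 0 -2 0 0 0;0 0 -2 0 0 0;0 0 -2 0 0 0;0 0 -2 0 0 0;0 0 -2 0 0 0", claw=0)

```text
clock: 53.25
tool_pos: [0.6354, 0.0397, 0.0944]
tool_rot: [-2.139, -2.293, 0.011]
force: [-0.4, -0.4, -0.4]
width: -0.0002
finger_force: 0.0
```

```bash
python3 - <<'E'
from pk import *
print(to_pose([*pocket(2),.058],[0,0,-1],[np.cos(YAW+np.pi/2),np.sin(YAW+np.pi/2),0]))
a,i=snap("wrist","w15.png")
for f in fobs(a,i,zt=.036,bias=(0.0017,.0018)): print(f, f[0]-pocket(2))
E
```

```text
[ 0.07  0.23  3.64 -0.52  0.02  0.02]
(array([0.63792691, 0.04386051]), array([94.2]), [0.03], (236, 287), array([34.1, 36.9])) [0.00062584 0.00341949]
(array([0.63555737, 0.07469516]), array([], dtype=float64), [], (191, 287), array([18.5, 18.5])) [-0.00174369  0.03425414]
```

>>> drive_tool(deltas="0.1 0.2 2 -0.5 0 0;0.1 0.2 3.4 -0.5 0 0;0.1 0.2 3.9 -0.5 0 0;0.1 0.2 4.2 -0.5 0 0;0.1 0.2 4.4 -0.5 0 0;0.1 0.2 4.4 -0.5 0 0")

```text
clock: 54.05
tool_pos: [0.6377, 0.0407, 0.0531]
tool_rot: [2.141, 2.296, 0.001]
force: [-3.1, 0.7, 7.5]
width: 0.0001
finger_force: 3.6
```

>>> drive_tool(deltas="0 0 0.2 0 0 0;0 0 0.3 0 0 0;0 0 0.4 0 0 0;0 0 0.4 0 0 0")

```text
clock: 54.55
tool_pos: [0.6378, 0.0407, 0.053]
tool_rot: [2.14, 2.295, 0.003]
force: [-12.6, 0.1, 30.7]
width: -0.0001
finger_force: 14.6
```

>>> drive_tool(deltas="0 0 -3 0 0 0;-1 -1 -9 0 0 0;-2 -2 -15 0 0 0;-3 -4 -20 0 0 0;-4 -5 -24 0 0 0;-4 -5 -24 0 0 0")

```text
clock: 55.3
tool_pos: [0.592, -0.0034, 0.2924]
tool_rot: [2.138, 2.29, 0.009]
force: [0.1, 0.6, -0.9]
width: 0.0001
finger_force: 0.0
```

```bash
python3 - <<'E'
from pk import *
a,i=snap("wrist","w16.png"); s,t,r=tool(); print(s["clock"],t,s["qpos"])
for f in fobs(a,i,zt=.036,bias=(0.0017,.0018)): print(f, [((f[0]-pocket(k))*1e3).round(1).tolist() for k in (0,1,2)])
print('knobR',move_to([*cw(0,-.176),.13],YAW),'knobL',move_to([*cw(0,.176),.13],YAW))
E
```

```text
55.35 [ 0.59137836 -0.00297137  0.28981796] [-1.12194899e-01  4.01912956e-01  2.23995570e-01  1.38616920e+00
 -1.43555826e-04  1.38953567e+00]
(array([ 0.6461849 , -0.09194638]), array([95.1]), [0.0299], (244, 315), array([16.3, 18.1])) [[-0.5, 3.3], [4.2, -64.6], [8.9, -132.4]]
(array([ 0.64077752, -0.02415203]), array([ 91.3, -80.8]), [0.0299, 0.0194], (197, 316), array([17.5, 18.7])) [[-6.0, 71.1], [-1.2, 3.2], [3.5, -64.6]]
(array([0.63928348, 0.00653253]), array([], dtype=float64), [], (175, 318), array([10., 10.])) [[-7.4, 101.8], [-2.7, 33.9], [2.0, -33.9]]
(array([0.63776451, 0.04351476]), array([ 94.4, -89.9, -86.5]), [0.0299, 0.0193, 0.0378], (146, 319), array([19.2, 20.3])) [[-9.0, 138.7], [-4.3, 70.9], [0.5, 3.1]]
knobR [-16.01   4.78  16.04   0.38   0.08  -0.02] knobL [19.19  4.77 15.99  0.38  0.08 -0.02]
```

View pics/w16.png

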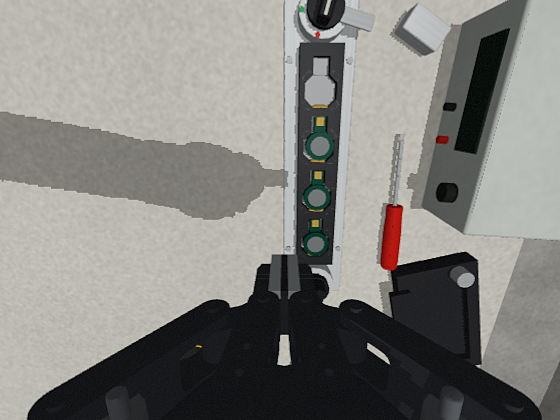

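All three fobs sit level in their cutouts, at (244,315), (197,316) and (146,319), with the tabs in their slots. Now I'll turn round to the left knob.

>>> drive_tool(deltas="2.5 0.6 0 0 0 -10.5;5 1.2 1 0 0 -21;7.5 1.8 2 0 0 -31.5;10 2.4 3 0 0 -42;12.5 3 4 0 0 -52.5;15 3.6 6 0 0 -63;17.5 4.2 8 0 0 -73.5;19.2 4.8 10 0 0 -84", claw=0.6)

```text
clock: 56.35
tool_pos: [0.624, 0.1937, 0.1845]
tool_rot: [-0.043, -3.14, 0.001]
force: [0.7, 0.1, 0.3]
width: 0.0512
finger_force: 0.0
```

>>> drive_tool(deltas="0 0 0 0 0 -10;0 0 0 0 0 -20;0 0 0 0 0 -30;0 0 0 0 0 -40;0 0 0 0 0 -50;0 0 0 0 0 -60;0 0 0 0 0 -70;0 0 0 0 0 -79")

```text
clock: 57.35
tool_pos: [0.6239, 0.1925, 0.1851]
tool_rot: [1.961, -2.452, -0.001]
force: [0.8, 0.4, 0.5]
width: 0.0514
finger_force: 0.0
```

```bash
python3 - <<'E'
from h import *
s,t,r=tool(); print(s["clock"],t,s["qpos"],s["width"])
print(to_pose([.6267,.191,.071],[0,0,-1],[np.cos(4.51),np.sin(4.51),0]))
E
```

```text
57.35 [0.62392627 0.19254734 0.18511015] [ 2.02471174e-01  5.62713023e-01  2.10874493e-01  1.22088376e+00
 -5.16260499e-04 -1.14708111e+00] 0.05144346055768207
[ 0.08 -0.32 11.41  0.09 -0.07 -1.08]
```

>>> drive_tool(deltas="0.1 -0.3 4 0 0 -1;0.1 -0.3 8 0 0 -1;0.1 -0.3 11.3 0 0 -1;0.1 -0.3 11.3 0 0 -1;0.1 -0.3 11.3 0 0 -1")

```text
clock: 57.98
tool_pos: [0.6279, 0.1908, 0.0747]
tool_rot: [-1.977, 2.441, -0.002]
force: [0.9, -0.9, -0.8]
width: 0.0512
finger_force: 0.0
```

>>> drive_tool(deltas="0 0 0 0 0 0;0 0 0 0 0 0;0 0 0 0 0 0;0 0 0 0 0 0", claw=0)

```text
clock: 58.48
tool_pos: [0.6267, 0.1914, 0.0761]
tool_rot: [-1.977, 2.44, 0.001]
force: [-6.5, 0.6, 6.8]
width: 0.0125
finger_force: 61.2
```

>>> drive_tool(deltas="0 0 0 0 0 10;0 0 0 0 0 20;0 0 0 0 0 30;0 0 0 0 0 40;0 0 0 0 0 50;0 0 0 0 0 60;0 0 0 0 0 70;0 0 0 0 0 75")

```text
clock: 59.48
tool_pos: [0.6273, 0.1906, 0.0761]
tool_rot: [-0.077, 3.139, -0.001]
force: [-3.6, -0.3, 7.1]
width: 0.0128
finger_force: 62.0
```

>>> drive_tool(deltas="0 0 0 0 0 0.5;0 0 0 0 0 0.5;0 0 0 0 0 0.5")

```text
clock: 59.85
tool_pos: [0.6273, 0.1906, 0.0761]
tool_rot: [-0.072, 3.139, -0.001]
force: [-3.6, -1.3, 7.3]
width: 0.0131
finger_force: 62.1
```

>>> drive_tool(deltas="0 0 0 0 0 0;0 0 0 0 0 0;0 0 -3 0 0 0;0 0 -6 0 0 0;0 0 -6 0 0 0", claw=0.6)

```text
clock: 60.48
tool_pos: [0.6301, 0.1911, 0.1374]
tool_rot: [-0.068, 3.133, 0.001]
force: [-0.1, -0.4, -0.2]
width: 0.0514
finger_force: 0.0
```

```bash
python3 - <<'E'
from h import *
s,t,r=tool(); print(s["clock"],t,s["qpos"],s["width"])
snap("wrist","w17.png")
print(to_pose([.651,-.159,.13],[0,0,-1],[np.cos(4.51),np.sin(4.51),0]))
E
```

```text
60.475 [0.6300808  0.19105904 0.1373623 ] [ 1.98412600e-01  5.87632944e-01  1.28151959e-01  1.10366534e+00
 -6.35769165e-04  1.55112092e-01] 0.051379098249220656
[ -0.69 -35.04   0.55  -0.17   0.22 -75.92]
```

>>> drive_tool(deltas="-0.1 -5 0 0 0 -10;-0.2 -10 0 0 0 -20;-0.3 -15 0 0 0 -30;-0.4 -20 0 0 0 -40;-0.5 -25 0 0 0 -50;-0.6 -30 0 0 0 -60;-0.7 -35 0.5 0 0 -70;-0.7 -35 0.5 0 0 -76")

```text
clock: 61.52
tool_pos: [0.6488, -0.1627, 0.127]
tool_rot: [1.985, -2.434, -0.001]
force: [-0.3, 0.6, 0.2]
width: 0.0511
finger_force: 0.0
```

```bash
python3 - <<'E'
from h import *
s,t,r=tool(); print(s["clock"],t,s["qpos"],s["width"])
print(to_pose([.651,-.159,.071],[0,0,-1],[np.cos(4.51),np.sin(4.51),0]))
E
```

```text
61.525 [ 0.64877746 -0.16267189  0.12695385] [-3.40110958e-01  6.22715454e-01  1.62008091e-01  1.11108115e+00
 -7.72528693e-04 -1.70851849e+00] 0.051126997710545616
[-0.41 -0.15  5.59  0.06 -0.04  0.  ]
```

>>> drive_tool(deltas="-0.3 -0.1 3 0 0 0;-0.3 -0.1 5.6 0 0 0;-0.3 -0.1 5.6 0 0 0;-0.3 -0.1 5.6 0 0 0")

```text
clock: 62.02
tool_pos: [0.6514, -0.156, 0.0735]
tool_rot: [-1.987, 2.432, -0.001]
force: [0.3, -0.5, 0.1]
width: 0.0512
finger_force: 0.0
```

>>> drive_tool(deltas="0 0 0 0 0 0;0 0 0 0 0 0;0 0 0 0 0 0;0 0 0 0 0 0", claw=0)

```text
clock: 62.52
tool_pos: [0.6511, -0.156, 0.0749]
tool_rot: [-1.987, 2.433, -0.002]
force: [-3.8, -0.1, 5.3]
width: 0.0129
finger_force: 60.6
```

>>> drive_tool(deltas="0 0 0 0 0 10;0 0 0 0 0 20;0 0 0 0 0 30;0 0 0 0 0 40;0 0 0 0 0 50;0 0 0 0 0 60;0 0 0 0 0 70;0 0 0 0 0 75")

```text
clock: 63.52
tool_pos: [0.6545, -0.1601, 0.075]
tool_rot: [-0.088, 3.133, -0.013]
force: [4.3, -9.3, -4.3]
width: 0.013
finger_force: 59.7
```

>>> drive_tool(deltas="0 0 0 0 0 0.5;0 0 0 0 0 0.5;0 0 0 0 0 0.5")

```text
clock: 63.9
tool_pos: [0.6545, -0.1601, 0.075]
tool_rot: [-0.082, 3.134, -0.014]
force: [5.3, -10.0, -3.3]
width: 0.0129
finger_force: 59.7
```

>>> drive_tool(deltas="0 0 0 0 0 0;0 0 0 0 0 0;0 0 -5 0 0 0;3 0 -11 0 0 0;9 0 -17 0 0 0;14 0 -21 0 0 0;20 0 -23 0 0 0;20 0 -23 0 0 0", claw=0.6)

```text
clock: 64.9
tool_pos: [0.4494, -0.166, 0.3056]
tool_rot: [-0.081, 3.137, -0.002]
force: [1.5, 0.3, -0.2]
width: 0.0512
finger_force: 0.0
```

```bash
python3 - <<'E'
from h import *
s,t,r=tool(); print(s["clock"],t,s["qpos"],s["width"],s["force"])
b,j=snap("top"); a,i=snap("scene")
c=np.vstack([cv2.resize(j[165:300,190:470],(800,386),interpolation=cv2.INTER_CUBIC),cv2.resize(i[90:290,110:370],(280,214),interpolation=cv2.INTER_AREA).repeat(1,0) if 0 else cv2.copyMakeBorder(cv2.resize(i[90:290,110:370],(278,214),interpolation=cv2.INTER_CUBIC),0,0,0,522,cv2.BORDER_CONSTANT)])
cv2.imwrite('pics/final.png',c[:,:,::-1])
E
```

```text
64.9 [ 0.4493791  -0.16598676  0.3056322 ] [-4.86560541e-01  1.67524793e-01 -5.36324336e-02  1.34578773e+00
  3.44047688e-04 -5.38367592e-01] 0.05122157521060988 [ 1.54563653  0.32686939 -0.17424028]
```

View pics/final.png

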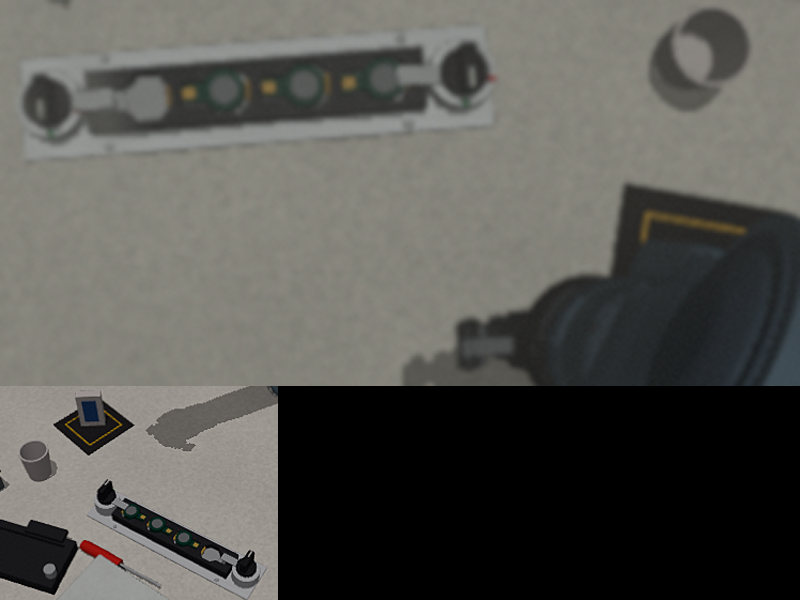

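Both clamp arms lie over the end cutouts, at (98,97) and (74,413). The three fobs are seated, and the gauge stands on its mat. Handing in.

```bash
python3 -c "
from station import env
print(env.close_job())"
```

```text
the job is handed in; nothing more can be done
None
```

I handed the job in at about 65 s: both knobs were opened, the gauge stands upright on its mat, all three fobs are pressed home and both knobs are clamped again; the last pictures agree, but the hand-in returned no verdict.

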